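# Sort the sink-cupboard brushes and scrapers

### The job

Sort the loose cleaning tools on the sink-cupboard floor: put the two brushes in the rectangular plastic tub and the two scrapers in the round ceramic dish, each the way up it stands now, lying flat on the container's bottom beside its mate and not on top of it. Two of the tools are under the waste pipe, so reach in at a slant and do not knock the pipe; leave the tub, the dish and everything else where they stand.

Things in the scene. Friction and masses are not known exactly. Their poses are not given: they have to be found in the camera images.
- scrub_mid (a point): Scrubbing brush, bristles down: wooden back 100 long (x), 42 wide (y), occupying 20 to 36 mm above its underside, over a rigid bristle block 92 x 36 x 20. Point: its centre, 18 mm above the underside. x along its length, z up. 0.12 kg.
- palm_mid (a point): Round palm brush, bristles down, 68 high: bristle block 54 across up to 18 mm, grey disc 60 across from 18 to 28 mm, upright round knob 32 across from 28 to 68 mm above the underside. Point: on its axis, 34 mm above the underside. z up. 0.10 kg.
- narrow_grip (a point): Narrow scraper (black handle, steel blade), 0.09 kg, lying flat, handle towards the robot: handle 75 long, 24 wide, 24 high; ahead of it a collar up to 12 high and 18 long, then a blade 4 thick, 40 wide; whole length 115. Point: centre of the handle, 12 mm above the underside; blade edge 77.5 mm ahead (+x), handle end 37.5 mm behind. x from handle to blade, y across, z up.
- wide_grip (a point): Wide scraper (all grey plastic), 0.09 kg, lying flat, handle towards the robot: handle 75 long, 24 wide, 24 high; ahead of it a collar up to 12 high and 18 long, then a blade 4 thick, 60 wide; whole length 115. Point: centre of the handle, 12 mm above the underside; blade edge 77.5 mm ahead (+x), handle end 37.5 mm behind. x from handle to blade, y across, z up.
- tub_floor (a point): Rectangular open plastic tub, 210 (x) x 190 (y) outside, 55 high, walls and bottom 4 thick; loose, 0.6 kg. Point: centre of the inside floor, 4 mm above the cupboard floor. z up.
- dish_floor (a point): Round open white ceramic dish, 200 across at the foot and 212 at the rim, 38 high, wall and bottom 5 thick; loose, 0.9 kg. Point: centre of the inside floor, 5 mm above the cupboard floor. z up.
- pipe: White waste pipe, fixed: a level bar 40 thick along its y axis, its centre line 200 mm above the cupboard floor, on uprights of 40 mm (flanges 60 across, 12 high) at y = -270 and +270. Origin: on the cupboard floor under the middle of the level bar. Two of the four tools lie beneath the bar, the other two in the open in front of it.
- jug_mid (a point): Blue plastic jug, 100 across, 140 high, handle at its +y side; bystander. Point: on its axis, 70 mm up.
- spray_mid (a point): Trigger spray bottle, 72 across, 185 high, trigger to its -x; bystander. Point: on its axis, 90 mm up.
- jar_mid (a point): Glass jar with steel cap, 64 across, 100 high; bystander. Point: centre, 50 mm up.
- plug_mid (a point): Black rubber sink plug, 48 across, 22 high; bystander between the two front tools. Point: centre, 11 mm up.
- taphead_mid (a point): Brass tap head, 32 across, 36 high; bystander under the pipe between the two tools there. Point: centre, 18 mm up.
- carton_mid (a point): Cardboard carton 50 x 90 x 140 high; bystander. Point: centre, 70 mm up.
Not all that is in view belongs to the job. Of the things that look like the part that bears scrub_mid, the middle-sized one is meant. Leave any pink look-alike of the part that bears dish_floor alone.

How it is judged:
By the outcome, as a careful person would: the job done as asked, in the order asked, and still so for the second after the job is handed in, with the robot touching nothing.
It also fails if it takes over 72 s, if anything falls off the work surface, if the arm or the gripper's body presses on something with over 40 N, if the wrist force passes 120 N, or if a joint passes its speed limit or range.

### The arm

A 7-joint arm with a two-finger parallel gripper is mounted at the origin on the work surface. World frame = base frame: x ahead of the robot, y to its left, z up, the work surface at z = 0. Lengths are in mm, angles in rad, forces in N, time in s.
With the tool pointing down it reaches from about 425 to 825 mm from the base axis. Payload 3.6 kg.
Tool frame: the origin (TCP) lies midway between the tips of the shut fingers; the grasp point (between the pads) lies 19 mm behind it; z points along the fingers, y is the direction in which the jaws open and shut (so a half turn about z gives the same grasp; the last joint's range is limited). The gripper opens to 85 mm and grips with 20 to 120 N. Pads are 22 mm wide; open, the fingers measure 114 mm over their backs; the gripper's body (76 mm by 85 mm) begins 54 mm behind the grasp point. The pads swing forward as they close: fully open they stand 13 mm farther back than shut.
Start: joints at [1.163, 0.615, -0.013, 1.423, 0.008, 1.103, -0.04], TCP at [242.193, -603.163, 231.297] pointing down, gripper open.
Joint ranges: [-3.12, 3.12], [-0.3, 2.06], [-1.34, 1.32], [0.26, 2.42], [-1.36, 4.5], [0.01, 1.98], [-2.84, 2.84]. Speed limits (rad/s): [2.79, 2.79, 3.14, 3.14, 3.14, 3.14, 3.14].

### API

Orientations are given as a unit quaternion [x, y, z, w].
In Python, from workcell import ctrl gives the robot as it stands.
- The arm moves only by the shell command python3 -m handwheel 'ROWS' [FORCE]. ROWS is JSON, a list of rows, each a list of 3 entries, a list of its own where there are three numbers: the finger opening in mm, from 0 to 85.4, then the shift along the world's x, y, z in mm, then the turn, a rotation vector about the world's x, y, z in degrees. In form: [[claw, [dx, dy, dz], [wx, wy, wz]], ...]. A call has 1 to 12 rows; each row is the pose to reach, as a shift and turn from the pose commanded when the call began; what a row does not reach only later rows make up. A row lasts 1/12 s, in which the tool goes at most 41.7 mm and 7.16 degrees, less where a joint would pass 70% of its speed; a pose out of reach is approached as far as the arm can. A call with a gripper value outside its range is refused whole. The fingers move at their own pace and stop on an object; FORCE is the grip in N (left out, the last holds). Time passes only in rows, so rows that repeat a pose let the fingers close. It gives the time, the measured TCP pose, the force and the opening at its end, in the units of the state.
- ctrl.state(): the state, without advancing time (a new reading comes with each control period).
- ctrl.read_camera(name): name is "scene" or "top" or "wrist"; returns a dict with "image" (384x512x3 uint8, red, green, blue), "depth" (384x512 float32, mm along the optical axis (not along the pixel's ray), 0 where there is no reading), "fx", "fy", "cx", "cy" (pixels), "T" (4x4, takes a point from camera to world coordinates). Camera axes: x right, y up, looking along -z (the intrinsics and any distortion apply to the point x, -y, -z); pixel columns grow to the right and rows downward; lengths in mm; the calibration is good to about 2 mm. A picture is of the moment at which its call begins.
- ctrl.hand_in(): hands the job in, once; it reports no verdict.
Trained networks look in the newest picture that a camera, given by its name, has taken for a name from the list of things; names that differ only in an ending like _2 or _b are one class to them, and where a whole thing is asked for, a point or a joint stands for the part that bears it (a point fixed in the world has none). Each returns a list of dicts, best first, with "conf" (0 to 1); they miss things now and then, are a little off and sometimes report something else, mostly with a low value. They report only what shows in the picture. A call takes as long as a camera call. They do not tell look-alikes from the thing itself.
- ctrl.cut_out(name, camera): "mask" (384x512 bool, what is visible of it) and "uv" ([column, row] in pixels, amid what is visible of it).
The state is a dict: "time": time; "qpos": joint angles; "joint_velocities": joint speeds; "joint_efforts": joint torques, N m; "ee_pos": TCP position; "eef_rot": TCP orientation; "force": force on the tool from outside, world axes, zero at the start; "torque": the same for the moment, N m; "grip_width": finger opening in mm.
Only numpy, scipy, OpenCV 4.12 (cv2) and the standard library are available. Lean on these libraries where they do the work, as an engineer would, in place of code of your own. Each camera call takes 0.05 s, during which the arm holds its last target.

## Working session

There is one attempt and no reset: what is moved stays moved. The work goes in short steps, Python scripts to look and compute and a shell command to move; the robot and the scene stay as the last step left them, time stands still between calls to the robot, and variables do not carry over. Pictures are saved under pics/ and viewed, and the job is handed in when it is done.

```bash
ls; mkdir -p pics
python3 - <<'E'
from workcell import ctrl
import cv2
print(ctrl.state())
for n in ["scene","top","wrist"]:
    r=ctrl.read_camera(n); cv2.imwrite(f"pics/{n}0.png",r["image"][:,:,::-1])
    print(n,r["fx"],r["fy"],r["cx"],r["cy"],r["T"].round(3).tolist(),[k for k in r])
E
```

```text
pics
{'time': 0.0, 'qpos': array([ 1.16248178,  0.61593704, -0.01260732,  1.42494371,  0.00812279,
        1.10340106, -0.04043894]), 'joint_velocities': array([-0.00111709, -0.0013269 ,  0.00113163,  0.0001166 , -0.00091028,
        0.00048127,  0.00121488]), 'joint_efforts': array([-1.20202781e-04, -4.69214523e+01,  2.59391600e-01, -1.71033454e+01,
        1.00700368e-02,  9.77188203e-03,  7.73917037e-06]), 'ee_pos': array([ 241.89788711, -602.46506403,  230.11177536]), 'eef_rot': array([ 9.81828707e-01,  1.89764721e-01, -2.82256737e-04, -1.28871634e-03]), 'force': array([ 0.28709618, -0.61460108, -0.14326879]), 'torque': array([ 0.00970976,  0.0231491 , -0.01146984]), 'grip_width': 85.38466295416264}
scene 377.7411491285607 377.7411491285607 254.73410457455842 192.03329378872306 [[-0.495, -0.512, 0.701, 1238.958], [0.869, -0.282, 0.407, 453.53], [-0.011, 0.811, 0.585, 750.238], [0.0, 0.0, 0.0, 1.0]] ['image', 'depth', 'fx', 'fy', 'cx', 'cy', 'T']
top 439.6759799510209 439.6759799510209 254.48980399618978 189.7651800001586 [[0.016, 0.983, -0.184, 242.643], [-1.0, 0.018, 0.006, 6.509], [0.009, 0.184, 0.983, 1311.369], [0.0, 0.0, 0.0, 1.0]] ['image', 'depth', 'fx', 'fy', 'cx', 'cy', 'T']
wrist 321.347502020755 321.347502020755 246.5566413508209 185.47405037325882 [[0.373, 0.882, 0.288, 316.398], [-0.928, 0.356, 0.114, -572.95], [-0.002, -0.309, 0.951, 373.35], [0.0, 0.0, 0.0, 1.0]] ['image', 'depth', 'fx', 'fy', 'cx', 'cy', 'T']
```

View pics/scene0.png

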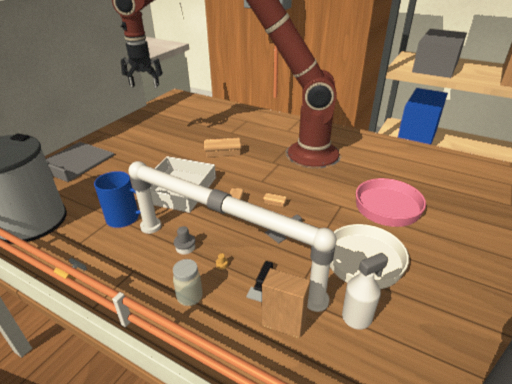

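View pics/top0.png

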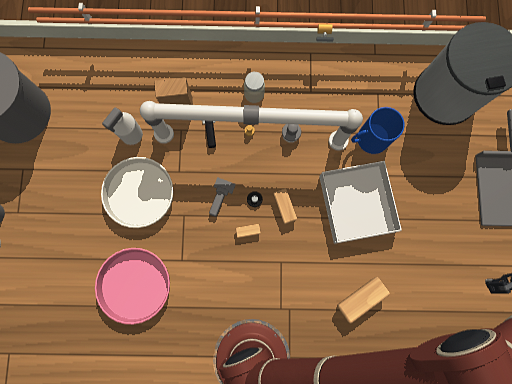

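View pics/wrist0.png

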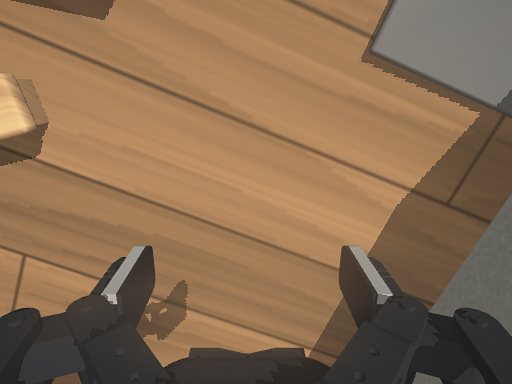

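The top view shows three brush-like blocks at (285,207), (247,233) and (363,300), and round dishes in white (137,192) and pink (132,286). The tub is at (360,200). The palm brush (291,132), tap head (249,131) and narrow scraper (210,133) are under the pipe, and the wide scraper is at (220,197). I'll measure them next.

```bash
cat > h.py <<'E'
import numpy as np, cv2
from workcell import ctrl
def cloud(r):
    d=r["depth"]; v,u=np.mgrid[:384,:512]
    x=(u-r["cx"])/r["fx"]*d; y=-(v-r["cy"])/r["fy"]*d
    P=np.stack([x,y,-d,np.ones_like(d)],-1)@r["T"].T
    P=P[...,:3].copy(); P[d<=0]=np.nan
    return P
def rect(p):
    (c,s,a)=cv2.minAreaRect(p[:,:2].astype(np.float32)); return np.round(c,1),np.round(s,1),round(a,1)
E
python3 - <<'E'
from h import *
r=ctrl.read_camera("top"); P=cloud(r); np.save("top.npy",P)
s=ctrl.read_camera("scene"); S=cloud(s); np.save("scene.npy",S)
for cam,Q in (("top",P),("scene",S)):
  fl=Q[(np.abs(Q[...,2])<8)]; print(cam,"floor z med",np.median(fl[:,2]))
  for n in ["scrub_mid","palm_mid","narrow_grip","wide_grip","tub_floor","dish_floor","pipe","jug_mid","spray_mid","jar_mid","plug_mid","taphead_mid","carton_mid"]:
    for o in ctrl.cut_out(n,cam):
        m=cv2.erode(o["mask"].astype(np.uint8),np.ones((1,1)))>0
        p=Q[m]; p=p[~np.isnan(p[:,0])]
        if len(p)<5: print(n,"few");continue
        print(n,round(o["conf"],2),np.round(o["uv"]),"rect",*rect(p),"z",np.percentile(p[:,2],[2,50,98]).round(1))
im=r["image"][100:330,90:410]; cv2.imwrite("pics/topc.png",cv2.resize(im,None,fx=2.5,fy=2.5,interpolation=cv2.INTER_CUBIC)[:,:,::-1])
E
```

```text
top floor z med 0.3497011859092254
scrub_mid 0.81 [286. 207.] rect [440.7 -91.9] [106.8  45.8] 18.2 z [27.2 35.6 41.1]
scrub_mid 0.81 [359. 297.] rect [ 167.1 -314.4] [ 72.2 141.6] 36.2 z [ 5.7 51.2 56.8]
scrub_mid 0.5 [245. 230.] rect [363.   16.7] [30.3 71.4] 10.8 z [19.  25.  30.6]
palm_mid 0.69 [291. 132.] rect [ 662.3 -108.2] [53.7 48.6] 83.8 z [21.5 30.9 71.4]
narrow_grip 0.54 [210. 134.] rect [660.1 140.1] [89.1 28.5] 7.4 z [ 1.2 22.8 29.8]
wide_grip 0.67 [139. 195.] rect [469.4 344.9] [208.7 206.5] 46.9 z [-0.2  6.1 39.9]
wide_grip 0.59 [222. 192.] rect [460.8 102.7] [ 56.4 114.7] 73.6 z [-0.9 13.2 28.5]
tub_floor 0.76 [359. 201.] rect [ 453.  -321.1] [211.4 212.8] 11.4 z [-1.3  4.9 56.1]
dish_floor 0.94 [134. 192.] rect [470.8 344.6] [210.2 208.4] 85.4 z [-0.2  6.1 39.9]
dish_floor 0.58 [131. 285.] rect [197.5 346.9] [208.4 225.5] 28.5 z [-0.7  5.7 39.8]
pipe 0.71 [251. 114.] rect [693.5   9.8] [695.6 140.4] 88.7 z [ -1.3 214.5 225.3]
pipe 0.69 [253.  88.] rect [813.7   9.4] [102.6  62.8] 12.6 z [  8.3  94.6 104.9]
jug_mid 0.87 [381. 128.] rect [ 664.8 -372.1] [ 99.8 169.5] 
[... 1407 characters left out ...]
[ 0.1  3.8 24.9]
tub_floor 0.75 [180. 180.] rect [ 487.1 -274.6] [546.7 219.8] 29.6 z [-0.5 22.7 55.9]
dish_floor 0.83 [364. 252.] rect [500.8 364.2] [280.8 191.8] 15.1 z [ 1.6  5.6 38.1]
dish_floor 0.76 [390. 202.] rect [196.6 342.2] [222.8 210.2] 17.1 z [ 1.2  5.8 37.2]
pipe 0.61 [247. 220.] rect [ 539. -121.] [887.1 301.9] 84.9 z [  5.  203.2 223.4]
jug_mid 0.73 [116. 200.] rect [ 602.1 -445.7] [376.1 119.2] 53.0 z [  1.1  93.3 139.7]
spray_mid 0.82 [364. 294.] rect [604.9 396.4] [ 68.1 180.7] 77.4 z [ 10.5 107.3 184.9]
jar_mid 0.68 [188. 286.] rect [756.8 -20. ] [165.   62.7] 34.0 z [  4.8  72.8 101.2]
carton_mid 0.85 [284. 302.] rect [693.7 235.8] [175.6  89.6] 7.4 z [  6.  103.9 141.2]
```

View pics/topc.png

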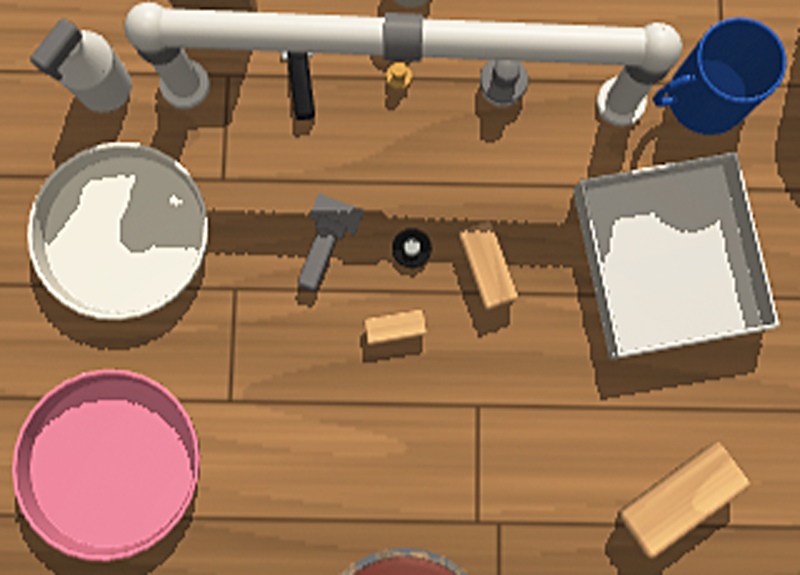

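Scrub-brush candidates in the top view: (285,207) is about 100x42 mm, (363,300) about 140x70 and (247,233) about 70x30. The middle-sized one is (285,207), and the crop confirms it. Next I'll get finer poses.

Run:
```python
from h import *
P=np.load("top.npy");S=np.load("scene.npy")
def sel(Q,x0,x1,y0,y1,z0,z1):
    q=Q.reshape(-1,3); q=q[~np.isnan(q[:,0])]
    return q[(q[:,0]>x0)&(q[:,0]<x1)&(q[:,1]>y0)&(q[:,1]<y1)&(q[:,2]>z0)&(q[:,2]<z1)]
def rep(n,*b):
    for c,Q in (("top",P),("scene",S)):
        p=sel(Q,*b)
        if len(p)>4: print(n,c,len(p),*rect(p),"mean",p.mean(0).round(1),"zmax",p[:,2].max().round(1))
rep("scrub",380,510,-140,-40,31,45)
rep("widehandle",390,520,60,150,17,35)
rep("wideall",390,540,60,150,3,35)
rep("narrowhandle",600,760,100,180,17,35)
rep("narrowall",600,780,100,180,6,35)
rep("narrowall3",600,780,100,180,3,35)
rep("palmknob",610,720,-150,-70,60,75)
rep("palmdisc",610,720,-160,-60,22,32)
rep("palmall",610,720,-160,-60,8,80)
rep("tap",620,700,-20,50,5,45)
rep("tubrim",320,600,-460,-200,50,60)
rep("tubin",320,600,-400,-230,2,7)
rep("dishrim",350,600,230,460,33,42)
rep("pipeT",560,760,-250,280,214,226)
rep("pipe",560,760,-200,220,170,226)
rep("plug",430,490,-30,30,10,30)
for y in(-200,-100,0,100,200):
    p=sel(P,560,760,y-20,y+20,216,226);q=sel(S,560,760,y-20,y+20,216,226); print(y,p.mean(0).round(1) if len(p) else 0,q.mean(0).round(1) if len(q) else 0,)
rep("uprightR",600,780,-340,-200,30,120)
rep("uprightL",600,780,240,340,30,120)
```

```text
scrub top 460 [436.7 -91.1] [99.3 42.2] 19.8 mean [435.8 -91.1  35.7] zmax 42.6
scrub scene 110 [417.9 -95.6] [56.8 39.9] 20.2 mean [415.4 -93.7  34.7] zmax 38.8
widehandle top 199 [443.  110.4] [25.  75.3] 68.3 mean [441.9 110.1  23.5] zmax 31.4
widehandle scene 41 [421.7 121.3] [23.9 26.9] 70.0 mean [421.5 121.8  22.6] zmax 25.2
wideall top 512 [465.1 104.4] [ 88.8 149.3] 90.0 mean [466.1 103.2  13.1] zmax 31.4
wideall scene 129 [468.4 104.4] [ 62.2 138.4] 70.0 mean [473.9 105.4  10.5] zmax 25.2
narrowhandle top 181 [652.8 136.9] [74.2 23.7] 9.4 mean [652.  136.6  23.3] zmax 31.3
narrowhandle scene 193 [655.7 138. ] [74.8 22.8] 5.8 mean [656.2 138.7  22.7] zmax 27.3
narrowall top 232 [692.4 142.6] [169.6  72.2] 0.8 mean [658.3 137.5  20.4] zmax 31.3
narrowall scene 255 [669.1 140.1] [101.4  27.3] 3.7 mean [665.6 140.   19.9] zmax 27.3
narrowall3 top 343 [690.2 140.6] [177.6  78.5] 0.0 mean [664.1 139.2  15.2] zmax 31.3
narrowall3 scene 345 [691.2 139.8] [145.   56.6] 1.7 mean [679.  141.4  15.8] zmax 27.3
palmknob top 76 [ 664. -111.] [24.1 27.1] 0.0 mean [ 664.2 -110.7   67.1] zma
[... 1424 characters left out ...]
0.3 mean [665.4  31.  210.7] zmax 225.9
plug top 146 [458.6  -0.7] [46. 42.] 1.0 mean [458.5  -1.4  15. ] zmax 29.4
-200 [ 647.9 -200.1  219.3] [ 650.8 -200.4  218.4]
-100 [ 650.2 -100.6  219.5] [653.2 -99.2 218.5]
0 [650.8   1.9 221.5] [659.1   3.4 221.3]
100 [655.1 100.7 219.2] [658.4 100.1 218.2]
200 [657.5 199.9 219.2] [660.6 200.3 218.4]
uprightR top 427 [ 653.8 -287.9] [ 78.1 102.6] 1.1 mean [ 637.3 -293.7   77.5] zmax 119.9
uprightR scene 990 [ 662.  -286.3] [103.8  85.5] 87.5 mean [ 665.2 -294.3   75.9] zmax 120.0
uprightL top 230 [687.5 272.9] [39.3 99.9] 73.5 mean [674.6 268.8  84.5] zmax 119.8
uprightL scene 1210 [719.7 278. ] [ 47.9 134.2] 77.3 mean [734.6 276.5  76.4] zmax 120.0
```

Run:
```python
from h import *
s=ctrl.read_camera("scene")["image"]; t=ctrl.read_camera("top")["image"]
a=cv2.resize(s[0:100,80:200],(780,650))[:590]
cv2.imwrite("pics/grip.png",a[:,:,::-1])
```

```text
(no output)
```

View pics/grip.png

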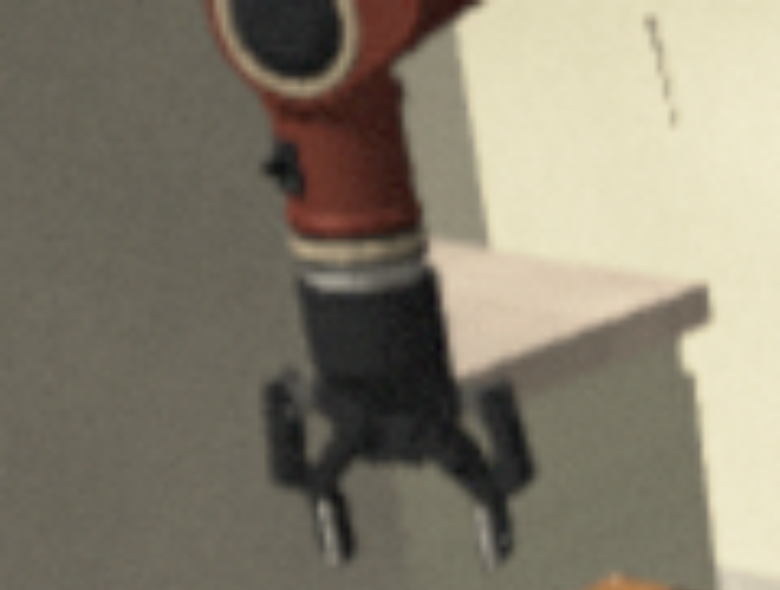

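The crop shows no physical camera housing on the gripper. I'll take the scrub brush first.

```bash
python3 -m handwheel '[[85,[195,512,-100],[0,0,-2]],[85,[195,512,-100],[0,0,-2]],[85,[195,512,-100],[0,0,-2]],[85,[195,512,-100],[0,0,-2]],[85,[195,512,-100],[0,0,-2]],[85,[195,512,-100],[0,0,-2]],[85,[195,512,-100],[0,0,-2]],[85,[195,512,-100],[0,0,-2]],[85,[195,512,-100],[0,0,-2]],[85,[195,512,-100],[0,0,-2]],[85,[195,512,-100],[0,0,-2]],[85,[195,512,-100],[0,0,-2]]]' 40
```

```text
time: 2.65
ee_pos: [418.1, -141.9, 141.6]
eef_rot: [0.985, 0.172, 0.001, 0.0]
force: [0.4, -0.2, -0.3]
grip_width: 84.8
```

```bash
python3 -m handwheel '[[75,[19,48,-40],[0,0,0]],[75,[19,48,-40],[0,0,0]],[75,[19,48,-40],[0,0,0]]]'
python3 - <<'E'
from h import *
r=ctrl.read_camera("wrist");st=ctrl.state();print(st["ee_pos"].round(1),st["qpos"].round(2))
P=cloud(r); q=P.reshape(-1,3)
q=q[(q[:,0]>370)&(q[:,0]<520)&(q[:,1]>-150)&(q[:,1]<-30)&(q[:,2]>32)&(q[:,2]<40)]
print(rect(q),q.mean(0))
cv2.imwrite("pics/w1.png",r["image"][:,:,::-1])
E
```

```text
time: 2.9
ee_pos: [436.9, -89.7, 99.5]
eef_rot: [0.984, 0.177, -0.001, -0.002]
force: [-0.2, 0.7, 0.3]
grip_width: 74.8
[436.5 -92.9 100.5] [ 0.18  0.51 -0.03  2.13  0.02  0.49 -1.08]
(array([436.9, -90.5]), array([98.9, 41.8]), 19.9) [440.89166931 -89.11316952  36.17131613]
```

View pics/w1.png

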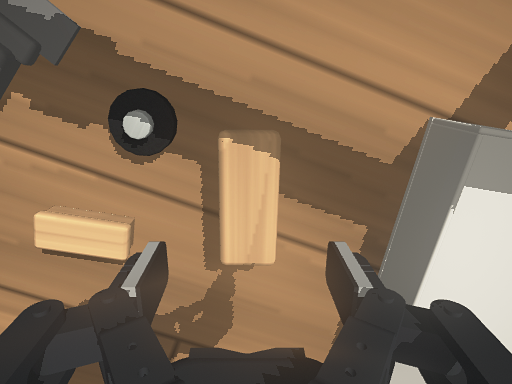

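The brush is centred between the fingers at wrist pixel (248,198), so I'll descend and grip.

```bash
python3 -m handwheel '[[75,[0,1,-40],[0,0,0]],[75,[0,1,-75],[0,0,0]],[75,[0,1,-89],[0,0,0]],[75,[0,1,-89],[0,0,0]],[38,[0,1,-89],[0,0,0]],[38,[0,1,-89],[0,0,0]],[38,[0,1,-89],[0,0,0]],[38,[0,1,-89],[0,0,0]],[38,[0,1,-89],[0,0,0]],[38,[0,1,-89],[0,0,0]]]' 60
```

```text
time: 3.78
ee_pos: [437.2, -95.2, 14.3]
eef_rot: [0.985, 0.172, 0.002, 0.001]
force: [-0.2, -0.8, 7.2]
grip_width: 40.5
```

```bash
python3 -m handwheel '[[36,[0,0,30],[0,0,0]],[36,[0,0,70],[0,0,0]],[36,[0,0,110],[0,0,0]],[36,[0,0,110],[0,0,0]]]'
python3 - <<'E'
from h import *
for i in range(2):
  st=ctrl.state();r=ctrl.read_camera("wrist");print(st["ee_pos"].round(1),st["qpos"].round(2),st["force"].round(1),st["grip_width"])
P=cloud(r);q=P[140:262,224:270].reshape(-1,3);print(np.nanmedian(q,0))
cv2.imwrite("pics/w2.png",r["image"][:,:,::-1])
E
```

```text
time: 4.12
ee_pos: [440.9, -95.6, 129.5]
eef_rot: [0.985, 0.172, 0.007, 0.003]
force: [1.0, -0.3, -2.2]
grip_width: 40.9
[440.9 -95.6 129.5] [ 0.18  0.46 -0.03  2.11  0.02  0.56 -1.08] [ 1.  -0.3 -2.2] 40.93165730602017
[439.3 -95.3 126.9] [ 0.18  0.46 -0.03  2.11  0.02  0.55 -1.08] [ 0.1 -0.7 -2.2] 40.764104220168626
[468.16042407 -84.7142129  148.9755504 ]
```

View pics/w2.png

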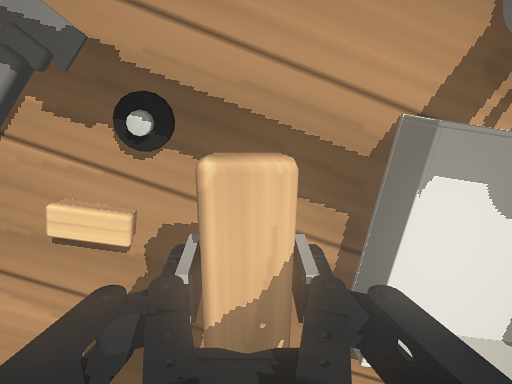

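The brush is held level, at wrist pixel (248,250). Next I'll carry it to the tub's far half.

```bash
python3 -m handwheel '[[36,[21,-256,0],[0,0,-8.4]],[36,[21,-256,0],[0,0,-8.4]],[36,[21,-256,0],[0,0,-8.4]],[36,[21,-256,0],[0,0,-8.4]],[36,[21,-256,0],[0,0,-8.4]],[36,[21,-256,0],[0,0,-8.4]],[36,[21,-256,-20],[0,0,-8.4]],[36,[21,-256,-40],[0,0,-8.4]],[36,[21,-256,-40],[0,0,-8.4]]]'
python3 - <<'E'
from h import *
r=ctrl.read_camera("wrist");st=ctrl.state();print(st["ee_pos"].round(1),st["eef_rot"].round(3),st["qpos"].round(2),st["force"].round(1),st["grip_width"])
cv2.imwrite("pics/w3.png",r["image"][:,:,::-1])
E
```

```text
time: 4.97
ee_pos: [453.1, -349.3, 77.2]
eef_rot: [0.995, 0.099, -0.004, -0.004]
force: [0.1, 1.7, -2.3]
grip_width: 40.9
[ 454.5 -348.7   79.1] [ 0.995  0.1   -0.003 -0.003] [ 0.62  0.69 -0.01  1.8   0.01  0.66 -0.76] [-0.6 -0.2 -1.6] 40.60393495537227
```

View pics/w3.png

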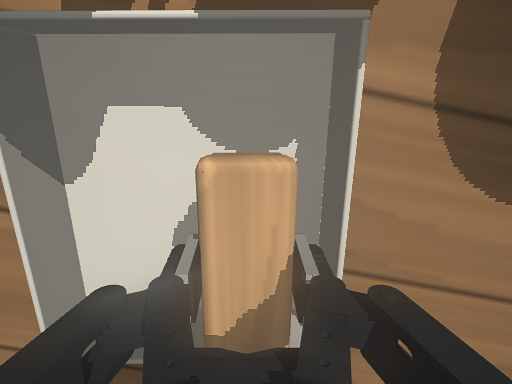

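```bash
python3 -m handwheel '[[36,[2,-3,-30],[0,0,0]],[36,[2,-3,-50],[0,0,0]],[36,[2,-3,-56],[0,0,0]],[36,[2,-3,-58],[0,0,0]],[36,[2,-3,-58],[0,0,0]]]'
python3 - <<'E'
from h import *
for i in range(3):
  st=ctrl.state();r=ctrl.read_camera("wrist");print(st["ee_pos"].round(1),st["force"].round(1))
P=cloud(r);q=P[170:262,224:270].reshape(-1,3);print(np.nanmedian(q,0))
E
```

```text
time: 5.43
ee_pos: [459.7, -352.9, 24.9]
eef_rot: [0.995, 0.101, 0.0, -0.0]
force: [0.3, -0.9, -1.9]
grip_width: 40.6
[ 459.7 -352.9   24.9] [ 0.3 -0.9 -1.9]
[ 460.1 -353.5   25.6] [ 0.   0.2 -1.3]
[ 460.2 -353.8   25.9] [-0.3 -0.3 -1. ]
[ 487.41117353 -348.04326175   47.98645901]
```

```bash
python3 -m handwheel '[[36,[0,1,-4],[0,0,0]],[36,[0,1,-7],[0,0,0]],[36,[0,1,-7],[0,0,0]]]'
python3 - <<'E'
from h import *
st=ctrl.state();r=ctrl.read_camera("wrist");print(st["ee_pos"].round(1),st["force"].round(1))
P=cloud(r);q=P[170:262,224:270].reshape(-1,3);print(np.nanmedian(q,0))
E
```

```text
time: 5.83
ee_pos: [459.9, -352.6, 18.4]
eef_rot: [0.995, 0.1, 0.001, 0.0]
force: [-0.0, -0.1, 2.5]
grip_width: 40.9
[ 459.9 -352.6   18.4] [-0.  -0.1  2.5]
[ 487.07296087 -346.9188974    40.50546529]
```

```bash
python3 -m handwheel '[[53,[0,0,0],[0,0,0]],[53,[0,0,0],[0,0,0]],[53,[0,0,0],[0,0,0]],[53,[0,0,8],[0,0,0]],[53,[0,0,45],[0,0,0]],[53,[0,0,85],[0,0,0]],[53,[0,0,120],[0,0,0]],[53,[0,0,150],[0,0,0]],[53,[0,0,150],[0,0,0]]]'
python3 - <<'E'
from h import *
r=ctrl.read_camera("wrist");st=ctrl.state();print(st["ee_pos"].round(1),st["eef_rot"].round(3),st["qpos"].round(2),st["force"].round(1),st["grip_width"])
cv2.imwrite("pics/w4.png",r["image"][:,:,::-1])
P=cloud(r);q=P.reshape(-1,3);q=q[(q[:,2]>34)&(q[:,2]<46)&(abs(q[:,0]-460)<75)&(abs(q[:,1]+352)<35)];print(rect(q))
E
```

```text
time: 6.63
ee_pos: [462.7, -355.2, 175.0]
eef_rot: [0.995, 0.1, 0.005, 0.005]
force: [0.6, -0.2, -0.7]
grip_width: 52.9
[ 461.3 -354.1  171.9] [0.995 0.1   0.003 0.003] [ 0.62  0.57 -0.01  1.71  0.01  0.85 -0.76] [0.2 0.4 0.5] 52.7626616682184
(array([ 473.2, -352.9]), array([ 62.1, 126.7]), 87.1)
```

View pics/w4.png

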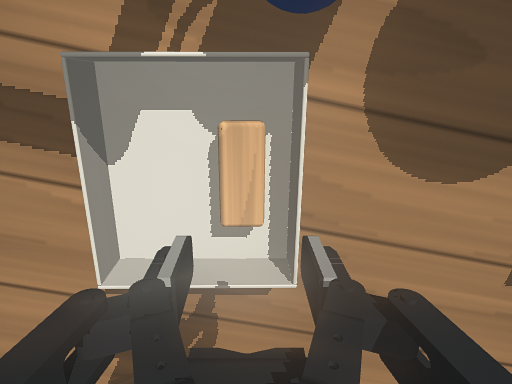

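The scrub brush lies flat in the tub's far half, at wrist pixel (242,173). Next I'll work out the slanted approach to the palm brush.

```bash
cat >> h.py <<'E'
from scipy.spatial.transform import Rotation as Ro
def ori(phi,t):
    p,t=np.radians([phi,t]); f=np.array([np.cos(p),np.sin(p),0]);u=np.array([0,0,1.])
    z=f*np.sin(t)-u*np.cos(t); x=f*np.cos(t)+u*np.sin(t); y=np.cross(z,x)
    return Ro.from_matrix(np.stack([x,y,z],1))
def go(tcp,R,st=None):
    st=st or ctrl.state(); d=(R*Ro.from_quat(st["eef_rot"]).inv()).as_rotvec(degrees=True)
    print("ee",st["ee_pos"].round(1),"-> shift",(np.array(tcp)-st["ee_pos"]).round(1),"turn",d.round(1))
E
python3 - <<'E'
from h import *
R=ori(-9,45);z=R.as_matrix()[:,2]
g=np.array([667,-108.5,52])
print(z,g+19*z); go(g+19*z-140*z,R)
E
```

```text
[ 0.69840112 -0.11061587 -0.70710678] [ 680.26962134 -110.60170155   38.56497116]
ee [ 461.3 -354.1  171.9] -> shift [121.2 259.  -34.3] turn [  1.3 -44.9 -19.3]
```

```bash
python3 -m handwheel '[[70,[100,259,-10],[1.3,-44.9,-19.3]],[70,[100,259,-10],[1.3,-44.9,-19.3]],[70,[100,259,-10],[1.3,-44.9,-19.3]],[70,[100,259,-10],[1.3,-44.9,-19.3]],[70,[100,259,-10],[1.3,-44.9,-19.3]],[70,[100,259,-10],[1.3,-44.9,-19.3]],[70,[100,259,-10],[1.3,-44.9,-19.3]],[70,[121,259,-34],[1.3,-44.9,-19.3]],[70,[121,259,-34],[1.3,-44.9,-19.3]]]'
python3 - <<'E'
from h import *
r=ctrl.read_camera("wrist");st=ctrl.state();print(st["qpos"].round(2),st["force"].round(1))
cv2.imwrite("pics/w5.png",r["image"][:,:,::-1])
R=ori(-9,45);z=R.as_matrix()[:,2]
g=np.array([667,-108.5,52]);go(g+19*z-140*z,R);go(g+19*z,R)
P=cloud(r)
for lo,hi in((60,75),(22,31)):
  q=P.reshape(-1,3);q=q[(q[:,2]>lo)&(q[:,2]<hi)&(abs(q[:,0]-667)<60)&(abs(q[:,1]+108)<50)];
  if len(q)>5: print(rect(q),q.mean(0),len(q),cv2.minEnclosingCircle(q[:,:2].astype(np.float32)))
s=ctrl.read_camera("scene");cv2.imwrite("pics/s5.png",s["image"][:,:,::-1])
E
```

```text
time: 7.43
ee_pos: [569.7, -145.5, 191.6]
eef_rot: [0.957, -0.038, 0.286, 0.009]
force: [0.1, 0.0, 0.4]
grip_width: 70.0
[ 0.4   0.42 -0.19  2.14 -1.22  0.03 -0.18] [1.7 3.3 1.4]
ee [ 573.9 -139.4  194.1] -> shift [  8.6  44.2 -56.5] turn [ -1.8 -11.2  -5. ]
ee [ 573.9 -139.4  194.1] -> shift [ 106.4   28.8 -155.5] turn [ -1.8 -11.2  -5. ]
(array([ 666.3, -110.6]), array([30., 31.]), 9.8) [ 664.97463227 -110.77675462   67.32333725] 821 ((666.6895751953125, -110.26200103759766), 15.890873908996582)
(array([ 664.9, -110.6]), array([55.4, 59.2]), 14.7) [ 658.27678753 -112.63386888   28.1513133 ] 1318 ((666.6082763671875, -110.20301055908203), 29.7269229888916)
```

View pics/w5.png

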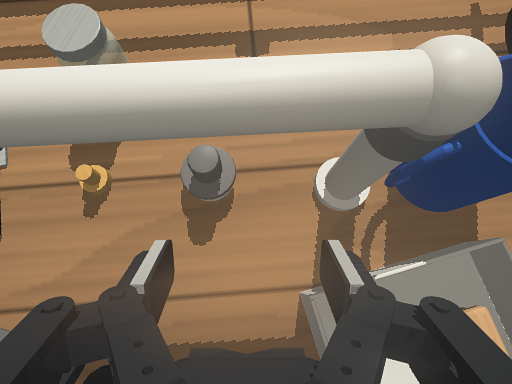

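View pics/s5.png

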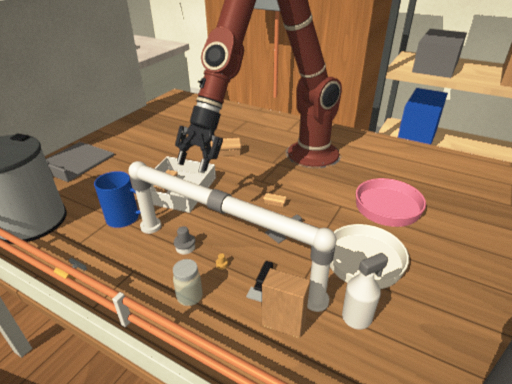

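Run:
```python
import numpy as np
from scipy.optimize import least_squares
D=[(.616,1.425,1.103,649,230.1),(.51,2.13,.49,446,100.5),(.46,2.11,.55,449.5,127),(.69,1.80,.66,573,79),(.57,1.71,.85,581.5,172)]
def fk(p,a,b,c):
    h,L1,L2,L3=p
    return L1*np.sin(a)+L2*np.sin(a+b)+L3*np.sin(a+b+c),h+L1*np.cos(a)+L2*np.cos(a+b)+L3*np.cos(a+b+c)
f=lambda p:[e for a,b,c,r,z in D for e in (fk(p,a,b,c)[0]-r,fk(p,a,b,c)[1]-z)]
for L3 in (None,):
    s=least_squares(lambda p:list(f(p))+[(p[3]-320)*.01],[340,400,400,320]);print(s.x,np.round(s.fun,1))
    p=s.x
    for r,z,t in((685,39,45),(685,39,55),(685,39,35),(585,137,45),(560,160,45),(675,10,35),(675,10,45),(675,10,55),(555,62,45),(555,62,35),(620,15,35),(575,15,35)):
        T=np.radians(t);S=np.pi-T
        wr,wz=r-p[3]*np.sin(T),z+p[3]*np.cos(T)-p[0]
        d=np.hypot(wr,wz);cb=(d*d-p[1]**2-p[2]**2)/(2*p[1]*p[2])
        b=np.arccos(cb);a=np.arctan2(wr,wz)-np.arctan2(p[2]*np.sin(b),p[1]+p[2]*np.cos(b))
        print(r,z,t,"j2 j4 j6",np.round([a,b,S-a-b],2))
```

```text
[154.51562035 539.68680892 379.0888193  191.69365241] [ 0.3  1.5  2.   1.  -0.7  0.6 -1.2 -1.4 -0.4 -1.7 -1.3]
685 39 45 j2 j4 j6 [ 0.82  1.9  -0.37]
685 39 55 j2 j4 j6 [ 0.86  1.96 -0.64]
685 39 35 j2 j4 j6 [ 0.81  1.82 -0.1 ]
585 137 45 j2 j4 j6 [ 0.55  2.14 -0.33]
560 160 45 j2 j4 j6 [ 0.48  2.18 -0.31]
675 10 35 j2 j4 j6 [ 0.85  1.86 -0.18]
675 10 45 j2 j4 j6 [ 0.87  1.93 -0.44]
675 10 55 j2 j4 j6 [ 0.91  1.99 -0.71]
555 62 45 j2 j4 j6 [ 0.69  2.25 -0.59]
555 62 35 j2 j4 j6 [ 0.66  2.18 -0.31]
620 15 35 j2 j4 j6 [ 0.8   2.01 -0.28]
575 15 35 j2 j4 j6 [ 0.77  2.13 -0.38]
```

```bash
cat >> h.py <<'E'
def fkr(q):
    Z=lambda a:Ro.from_euler('z',a); Y=lambda a:Ro.from_euler('y',a)
    A=Z(-q[0])*Y(q[1]);B=A*Z(-q[2])*Y(q[3]);C=B*Z(-q[4])*Y(q[5]);return A,B,C,C*Z(np.pi/2-q[6])
def fk(q,p):
    A,B,C,R=fkr(q);e=np.array([0,0,1.])
    return np.array([0,0,p[0]])+p[1]*A.apply(e)+p[2]*B.apply(e)+p[3]*C.apply(e),R
E
python3 - <<'E'
from h import *
from scipy.optimize import least_squares
ctrl.read_camera("top");st=ctrl.state();q=st["qpos"];print(q.round(3),st["ee_pos"].round(1),st["eef_rot"].round(3))
R=fkr(q)[3];print("rot err deg",(R*Ro.from_quat(st["eef_rot"]).inv()).magnitude()*57.3)
D=[([1.1625,.6159,-.0126,1.4249,.0081,1.1034,-.0404],[241.9,-602.5,230.1]),([ 0.18,0.51,-0.03,2.13,0.02,0.49,-1.08],[436.5,-92.9,100.5]),([0.18,0.46,-0.03,2.11,0.02,0.55,-1.08],[439.3,-95.3,126.9]),([0.62,0.57,-0.01,1.71,0.01,0.85,-0.76],[461.3,-354.1,171.9]),(q,st["ee_pos"])]
s=least_squares(lambda p:np.concatenate([fk(np.array(a),p)[0]-b for a,b in D]),[340,400,400,320]);print(s.x,s.fun.round(1))
E
```

```text
[ 0.406  0.418 -0.192  2.146 -1.205  0.029 -0.191] [ 571.6 -142.5  192.7] [ 0.957 -0.034  0.287  0.008]
rot err deg 2.5882160464077904e-14
[224.68098179 563.87600918 360.44251995 296.28988489] [18.9 11.1 -4.7 10.1 22.6  4.1  6.9 24.6  3.7 13.5 18.8 -3.5  0.5 19.2
  0.3]
```

```bash
cat >> h.py <<'E'
def fk2(q,p):
    A,B,C,R=fkr(q); R0=Ro.from_euler('z',-q[0])
    return R0.apply([p[0],p[1],p[2]])+A.apply(p[3:6])+B.apply(p[6:9])+C.apply(p[9:12]),R
E
python3 - <<'E'
from h import *
from scipy.optimize import least_squares
import pickle
st=ctrl.state();q=st["qpos"]
D=[([1.1625,.6159,-.0126,1.4249,.0081,1.1034,-.0404],[241.9,-602.5,230.1]),([ 0.18,0.51,-0.03,2.13,0.02,0.49,-1.08],[436.5,-92.9,100.5]),([0.18,0.46,-0.03,2.11,0.02,0.55,-1.08],[439.3,-95.3,126.9]),([0.62,0.57,-0.01,1.71,0.01,0.85,-0.76],[461.3,-354.1,171.9]),([0.62,0.69,-0.01,1.8,0.01,0.66,-0.76],[454.5,-348.7,79.1]),(q,st["ee_pos"])]
pickle.dump(D,open("D.pkl","wb"))
w=np.array([.2,.2,.005,.2,.2,.005,.2,.2,.005,.2,.2,.005]);p0=np.array([0,0,280,0,0,450,0,0,400,0,0,300.])
s=least_squares(lambda p:np.concatenate([fk2(np.array(a),p)[0]-b for a,b in D]+[w*(p-p0)]),p0);p=s.x;print(p.round(1),s.fun[:18].round(1));np.save("p.npy",p)
def ik(tcp,R,q0):
    lo=np.array([-3.12,-.3,-1.34,.26,-1.36,.01,-2.84]);hi=np.array([3.12,2.06,1.32,2.42,4.5,1.98,2.84])
    f=lambda q:np.concatenate([(fk2(q,p)[0]-tcp)*.02,(fk2(q,p)[1]*R.inv()).as_rotvec()*3,.01*(q-q0)])
    s=least_squares(f,np.clip(q0,lo+.01,hi-.01),bounds=(lo,hi));return s.x,s.cost
for tcp,ph,t in(([680,-110,39],-9,45),([680,-110,39],-9,35),([580,-95,138],-9,45),([664,139,10],7,35),([664,139,10],7,45),([452,-268,60],-20,45),([452,-268,60],-31,45),([452,330,15],36,35)):
    R=ori(ph,t)*Ro.from_euler('z',np.pi)
    A=-np.arctan2(tcp[1],tcp[0])
    for q0 in ([A,.7,0,2.0,np.pi,.4,-1.57],):
        a,c=ik(np.array(tcp),R,np.array(q0));print(tcp,ph,t,a.round(2),round(c,4))
E
```

```text
[-5.000e-01 -8.000e+00  2.646e+02 -7.800e+00 -8.000e+00  5.517e+02
  1.400e+00 -7.300e+00  3.788e+02 -7.000e-01 -6.000e-01  3.154e+02] [-1.8 -0.6  1.2  1.5  0.6  1.3 -0.   2.2  0.9  0.  -0.7 -1.6 -1.1  0.4
 -1.4  0.1  0.1 -0.4]
[680, -110, 39] -9 45 [ 0.11  0.84  0.01  2.14  3.09  0.63 -1.57] 0.0
[680, -110, 39] -9 35 [ 0.1   0.79  0.02  2.02  3.11  0.28 -1.58] 0.0
[580, -95, 138] -9 45 [ 0.1   0.57  0.01  2.37  3.08  0.59 -1.56] 0.0
[664, 139, 10] 7 35 [-0.33  0.85  0.07  2.05  3.    0.36 -1.6 ] 0.0
[664, 139, 10] 7 45 [-0.32  0.91  0.04  2.16  2.98  0.71 -1.59] 0.0
[452, -268, 60] -20 45 [ 1.29  0.99 -1.05  2.42  2.45  0.81 -0.38] 0.0901
[452, -268, 60] -31 45 [ 1.14  0.99 -1.08  2.42  2.25  1.03 -0.54] 0.1244
[452, 330, 15] 36 35 [-0.69  0.81  0.    2.37  3.08  0.64 -1.57] 0.0
```

```bash
cat >> h.py <<'E'
from scipy.optimize import least_squares
LO=np.array([-3.12,-.3,-1.34,.26,-1.36,.01,-2.84]);HI=np.array([3.12,2.06,1.32,2.42,4.5,1.98,2.84])
def ik(tcp,R,q0,p=None):
    p=np.load("p.npy")
    f=lambda q:np.concatenate([(fk2(q,p)[0]-tcp)*.02,(fk2(q,p)[1]*R.inv()).as_rotvec()*3,.01*(q-q0)])
    s=least_squares(f,np.clip(q0,LO+.01,HI-.01),bounds=(LO,HI));return s.x,s.cost
E
python3 - <<'E'
from h import *
FL=Ro.from_euler('z',np.pi)
for t in (38,45):
 q,c=ik(np.array([680,-110,39]),ori(-9,t)*FL,np.array([.1,.8,0,2.1,3.1,.5,-1.57]))
 print("pick",t,q.round(2),c)
 for ph in (-9,-31,-50,-70,-90,-110,-130,-150):
  R=ori(ph,t)*FL
  a=q.copy()
  for k in (0.25,.5,.75,1):
    a,c=ik(np.array([680,-110,139])*(1-k)+k*np.array([452,-268,62]),ori(-9+(ph+9)*k,t)*FL,a)
  print(t,ph,a.round(2),round(c,3))
 for ph in (0,10,20,30,50,70,90):
  a=q.copy()
  for k in (0.25,.5,.75,1):
    a,c=ik(np.array([680,-110,139])*(1-k)+k*np.array([452,-268,62]),ori(-9+(ph+9)*k,t)*FL,a)
  print(t,ph,a.round(2),round(c,3))
E
```

```text
pick 38 [ 0.11  0.81  0.01  2.06  3.1   0.38 -1.57] 7.652362339297969e-07
38 -9 [ 0.91  0.73 -0.33  2.42  3.36  0.56 -1.23] 0.0
38 -31 [ 1.14  0.96 -1.07  2.42  2.21  0.99 -0.53] 0.015
38 -50 [ 0.9   0.92 -0.94  2.42  2.08  1.17 -0.94] 0.0
38 -70 [-0.19  0.78  0.51  2.34  2.37  0.33 -1.88] 0.0
38 -90 [-0.13  0.77  0.35  2.17  1.24  0.44 -1.07] 0.0
38 -110 [-0.01  0.79  0.2   1.98  0.83  0.72 -0.94] 0.0
38 -130 [ 0.09  0.84  0.11  1.8   0.6   0.96 -0.98] 0.0
38 -150 [ 0.18  0.89  0.09  1.63  0.41  1.15 -1.07] 0.0
38 0 [ 0.89  0.71 -0.21  2.37  3.78  0.53 -1.46] 0.0
38 10 [ 1.08  0.75 -0.4   2.3   4.01  0.36 -1.46] 0.0
38 20 [ 1.36  0.87 -0.78  2.21  4.09  0.05 -1.31] 0.0
38 30 [ 1.4   0.92 -0.85  2.2   4.5   0.01 -1.56] 0.033
38 50 [ 1.4   0.93 -0.85  2.2   4.5   0.01 -1.28] 0.384
38 70 [ 1.34  0.9  -0.8   2.21  4.5   0.01 -1.02] 1.092
38 90 [ 1.23  0.84 -0.7   2.21  4.5   0.01 -0.75] 2.041
pick 45 [ 0.11  0.85  0.01  2.14  3.1   0.63 -1.57] 9.69324840947725e-07
45 -9 [ 1.39  1.03 -1.04  2.42  2.65  0.67 -0.28] 0.024
45 -31 [ 1.15  0.98 -1.08  2.42  2.24  1.03 -0.53] 0.123
45 -50 [ 0.91  1.06 -1.1   2.42  2.04  1.45 -0.91] 0.038
45 -70 [-0.15  0.81  0.36  2.38  2.21  0.57 -1.8 ] 0.0
45 -90 [-0.26  0.85  0.46  2.18  1.33  0.46 -1.24] 0.0
45 -110 [-0.12  0.85  0.29  1.97  0.84  0.76 -1.  ] 0.0
45 -130 [ 0.02  0.89  0.16  1.76  0.62  1.04 -1.01] 0.0
45 -150 [ 0.11  0.95  0.16  1.58  0.41  1.25 -1.06] 0.0
45 0 [ 1.2   0.86 -0.59  2.42  3.43  0.59 -0.94] 0.0
45 10 [ 0.95  0.78 -0.13  2.35  4.15  0.7  -1.53] 0.0
45 20 [ 1.03  0.79 -0.18  2.25  4.48  0.63 -1.69] 0.0
45 30 [ 1.52  1.03 -0.95  2.2   4.5   0.01 -1.47] 0.023
45 50 [ 1.5   1.03 -0.93  2.2   4.5   0.01 -1.23] 0.427
45 70 [ 1.43  0.98 -0.88  2.21  4.5   0.01 -1.  ] 1.296
45 90 [ 1.32  0.9  -0.79  2.21  4.5   0.01 -0.76] 2.488
```

Run:
```python
from h import *
p=np.load("p.npy");st=ctrl.state();R0=Ro.from_quat(st["eef_rot"]);P0=st["ee_pos"]
ws=[[.35,.38,-.05,2.15,0,.4,-1.35],[.35,.38,-.05,2.15,.5,.45,-1.4],[.33,.38,0,2.15,1.,.5,-1.45],[.3,.38,0,2.15,1.5,.5,-1.5],[.25,.38,0,2.15,2.,.5,-1.5],[.2,.42,0,2.2,2.6,.45,-1.55],[.12,.5,0,2.25,3.1,.4,-1.57]]
Rp=R0
for w in ws:
    T,R=fk2(np.array(w),p);print(w,T.round(),"shift",(T-P0).round(),"turn",(R*R0.inv()).as_rotvec(degrees=True).round(1),"step",round((R*Rp.inv()).magnitude()*57.3));Rp=R
```

```text
[0.35, 0.38, -0.05, 2.15, 0, 0.4, -1.35] [ 451. -164.  161.] shift [-120.  -21.  -32.] turn [-0.2 21.4 -1.3] step 21
[0.35, 0.38, -0.05, 2.15, 0.5, 0.45, -1.4] [ 430. -226.  166.] shift [-142.  -83.  -26.] turn [-19.   27.8  16. ] step 26
[0.33, 0.38, 0, 2.15, 1.0, 0.5, -1.45] [ 430. -306.  196.] shift [-141. -164.    3.] turn [-39.5  33.9  30.9] step 26
[0.3, 0.38, 0, 2.15, 1.5, 0.5, -1.5] [ 488. -332.  236.] shift [ -84. -190.   44.] turn [-60.4  33.8  49.5] step 28
[0.25, 0.38, 0, 2.15, 2.0, 0.5, -1.5] [ 565. -309.  278.] shift [  -6. -167.   86.] turn [-82.7  31.6  71.7] step 31
[0.2, 0.42, 0, 2.2, 2.6, 0.45, -1.55] [ 617. -220.  254.] shift [ 45. -78.  62.] turn [-101.1   24.2  102.6] step 35
[0.12, 0.5, 0, 2.25, 3.1, 0.4, -1.57] [ 616. -102.  180.] shift [ 45.  40. -13.] turn [-111.    11.3  135.7] step 33
```

Run:
```python
from h import *
p=np.load("p.npy");st=ctrl.state();R0=Ro.from_quat(st["eef_rot"]);P0=st["ee_pos"]
ws=[[.35,.3,-.05,2.2,0,.4,-1.35],[.35,.26,-.05,2.2,.5,.45,-1.4],[.33,.26,0,2.2,1.,.5,-1.45],[.3,.26,0,2.2,1.5,.5,-1.5],[.25,.26,0,2.2,2.,.5,-1.5],[.2,.28,0,2.25,2.6,.45,-1.55],[.12,.35,0,2.3,3.1,.4,-1.57]]
Rp=R0
for w in ws:
    T,R=fk2(np.array(w),p);print(w,T.round(),"shift",(T-P0).round(),"turn",(R*R0.inv()).as_rotvec(degrees=True).round(1),"step",round((R*Rp.inv()).magnitude()*57.3));Rp=R
```

```text
[0.35, 0.3, -0.05, 2.2, 0, 0.4, -1.35] [ 429. -157.  184.] shift [-143.  -14.   -9.] turn [-0.9 19.8 -1.4] step 20
[0.35, 0.26, -0.05, 2.2, 0.5, 0.45, -1.4] [ 410. -220.  208.] shift [-161.  -77.   15.] turn [-20.9  24.4  15. ] step 26
[0.33, 0.26, 0, 2.2, 1.0, 0.5, -1.45] [ 408. -299.  239.] shift [-163. -156.   46.] turn [-41.6  30.7  29.1] step 26
[0.3, 0.26, 0, 2.2, 1.5, 0.5, -1.5] [ 463. -325.  283.] shift [-109. -182.   91.] turn [-62.9  31.2  47. ] step 28
[0.25, 0.26, 0, 2.2, 2.0, 0.5, -1.5] [ 537. -302.  329.] shift [ -35. -160.  137.] turn [-85.7  29.7  68.6] step 31
[0.2, 0.28, 0, 2.25, 2.6, 0.45, -1.55] [ 589. -214.  321.] shift [ 18. -72. 128.] turn [-105.9   23.1   97.8] step 35
[0.12, 0.35, 0, 2.3, 3.1, 0.4, -1.57] [ 596. -100.  252.] shift [24. 43. 60.] turn [-117.7   11.8  130. ] step 33
```

Good: this path stays high and clear. Here is its first part, turning the wrist over to the other branch.

```bash
python3 -m handwheel '[[70,[-40,-4,0],[0,7,0]],[70,[-80,-8,-4],[0,14,-1]],[70,[-120,-12,-8],[-1,20,-1]],[70,[-143,-14,-9],[-1,20,-1]],[70,[-150,-30,-3],[-6,21,3]],[70,[-155,-48,4],[-11,22,7]],[70,[-159,-63,9],[-16,23,11]],[70,[-161,-77,15],[-21,24.4,15]],[70,[-162,-97,23],[-26,26,18.5]],[70,[-163,-117,31],[-31,27.5,22]],[70,[-163,-137,39],[-36.5,29,25.5]],[70,[-163,-156,46],[-41.6,30.7,29]]]'
python3 - <<'E'
from h import *
p=np.load("p.npy");ctrl.read_camera("top");st=ctrl.state();print(st["qpos"].round(2));R0=Ro.from_quat(st["eef_rot"]);P0=st["ee_pos"]
ws=[[.33,.26,0,2.2,1.,.5,-1.45],[.3,.26,0,2.2,1.5,.5,-1.5],[.25,.26,0,2.2,2.,.5,-1.5],[.2,.28,0,2.25,2.6,.45,-1.55],[.12,.35,0,2.3,3.1,.4,-1.57]]
Rp=R0
for w in ws:
    T,R=fk2(np.array(w),p);print(w,T.round(),"shift",(T-P0).round(),"turn",(R*R0.inv()).as_rotvec(degrees=True).round(1),"step",round((R*Rp.inv()).magnitude()*57.3));Rp=R
E
```

```text
time: 8.58
ee_pos: [407.0, -302.0, 239.4]
eef_rot: [0.91, 0.305, 0.017, 0.28]
force: [0.3, -0.4, -0.6]
grip_width: 69.4
[-0.39  0.4   1.03  2.22  0.01  0.24 -0.42]
[0.33, 0.26, 0, 2.2, 1.0, 0.5, -1.45] [ 408. -299.  239.] shift [ 2.  5. -1.] turn [ 0.5 -0.  -0. ] step 1
[0.3, 0.26, 0, 2.2, 1.5, 0.5, -1.5] [ 463. -325.  283.] shift [ 56. -21.  44.] turn [-15.9   4.   21.7] step 28
[0.25, 0.26, 0, 2.2, 2.0, 0.5, -1.5] [ 537. -302.  329.] shift [130.   1.  90.] turn [-33.2   8.7  46.8] step 31
[0.2, 0.28, 0, 2.25, 2.6, 0.45, -1.55] [ 589. -214.  321.] shift [182.  89.  81.] turn [-47.4  14.4  78.1] step 35
[0.12, 0.35, 0, 2.3, 3.1, 0.4, -1.57] [ 596. -100.  252.] shift [189. 204.  13.] turn [-55.3  20.6 110. ] step 33
```

```bash
python3 -m handwheel '[[70,[14,-5,11],[-4,1,5.5]],[70,[28,-10,22],[-8,2,11]],[70,[42,-16,33],[-12,3,16]],[70,[56,-21,44],[-16,4,21.7]],[70,[74,-16,55],[-20,5,28]],[70,[93,-10,67],[-24.5,6.2,34]],[70,[111,-5,78],[-29,7.5,40.5]],[70,[130,1,90],[-33,8.7,46.8]],[70,[130,1,90],[-33,8.7,46.8]],[70,[130,1,90],[-33,8.7,46.8]]]'
python3 - <<'E'
from h import *
p=np.load("p.npy");ctrl.read_camera("top");st=ctrl.state();print(st["qpos"].round(2));R0=Ro.from_quat(st["eef_rot"]);P0=st["ee_pos"]
ws=[[.25,.26,0,2.2,2.,.5,-1.5],[.2,.28,0,2.25,2.6,.45,-1.55],[.12,.35,0,2.3,3.1,.4,-1.57]]
Rp=R0
for w in ws:
    T,R=fk2(np.array(w),p);print(w,T.round(),"shift",(T-P0).round(),"turn",(R*R0.inv()).as_rotvec(degrees=True).round(1),"step",round((R*Rp.inv()).magnitude()*57.3));Rp=R
E
```

```text
time: 9.47
ee_pos: [521.8, -301.1, 314.4]
eef_rot: [0.683, 0.602, -0.032, 0.413]
force: [-1.1, -0.6, -1.6]
grip_width: 70.3
[-0.49  0.4   1.01  2.14  1.29  0.09 -1.03]
[0.25, 0.26, 0, 2.2, 2.0, 0.5, -1.5] [ 537. -302.  329.] shift [16. -0. 15.] turn [-7.9 -1.9  9.9] step 13
[0.2, 0.28, 0, 2.25, 2.6, 0.45, -1.55] [ 589. -214.  321.] shift [68. 87.  6.] turn [-21.9   5.9  40.8] step 35
[0.12, 0.35, 0, 2.3, 3.1, 0.4, -1.57] [ 596. -100.  252.] shift [ 75. 202. -62.] turn [-30.9  15.8  71.2] step 33
```

```bash
python3 -m handwheel '[[70,[16,0,15],[-8,-2,10]],[70,[16,0,15],[-8,-2,10]],[70,[29,22,13],[-11.5,0,17.5]],[70,[42,44,11],[-15,2,25]],[70,[55,66,9],[-18.5,4,33]],[70,[68,87,6],[-22,6,41]],[70,[69,110,-6],[-23.5,8,47]],[70,[70,133,-20],[-25,10,53]],[70,[72,156,-34],[-27,12,59]],[70,[74,180,-48],[-29,14,65]],[70,[75,202,-62],[-31,16,71]],[70,[75,202,-62],[-31,16,71]]]'
python3 - <<'E'
from h import *
p=np.load("p.npy");r=ctrl.read_camera("wrist");st=ctrl.state();print(st["qpos"].round(2));R0=Ro.from_quat(st["eef_rot"]);P0=st["ee_pos"]
T,R=fk2(st["qpos"],p);print("model err",(T-P0).round(1))
FL=Ro.from_euler('z',np.pi)
for ph,t in((-3,40),):
  R=ori(ph,t)*FL;z=R.as_matrix()[:,2];g=np.array([667,-109.5,52])
  for b in (150,0): 
    tcp=g+19*z-b*z;go(tcp,R,st);print(tcp.round(1),ik(tcp,R,st["qpos"])[0].round(2))
cv2.imwrite("pics/w6.png",r["image"][:,:,::-1])
E
```

```text
time: 10.52
ee_pos: [595.0, -93.9, 248.1]
eef_rot: [0.147, 0.885, -0.026, 0.44]
force: [1.0, 0.5, -0.4]
grip_width: 69.9
[-0.08  0.37  0.2   2.32  3.01  0.46 -1.69]
model err [ 1.8 -4.4  0.3]
ee [ 595.3 -101.6  251.4] -> shift [-12.4  -3.5 -99.1] turn [-2.4 13.2 14.3]
[ 582.9 -105.1  152.4] [ 0.2   0.51 -0.02  2.28  3.36  0.35 -1.67]
ee [ 595.3 -101.6  251.4] -> shift [  83.9   -8.6 -214. ] turn [-2.4 13.2 14.3]
[ 679.2 -110.1   37.4] [ 0.15  0.82  0.02  2.08  3.32  0.46 -1.66]
```

View pics/w6.png

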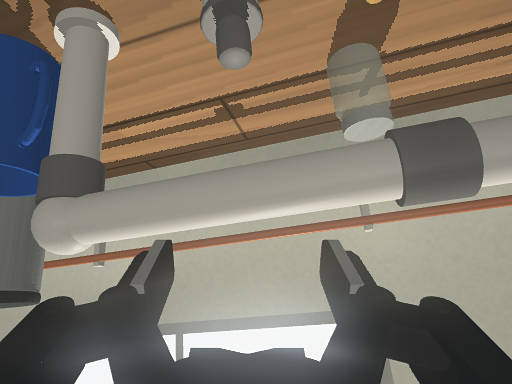

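The wrist is over now: j5 ≈ 3.0, with the pipe across wrist row 190 and the palm brush at (232,35). Next is the pre-grasp pose in front of and below the pipe.

```bash
python3 -m handwheel '[[62,[-20,-3,-35],[-1,5,5]],[62,[-20,-3,-70],[-2,10,11]],[62,[-12,-3,-99],[-2.4,13,14.3]],[62,[-12,-3,-99],[-2.4,13,14.3]],[62,[-12,-3,-99],[-2.4,13,14.3]]]'
python3 - <<'E'
from h import *
p=np.load("p.npy");r=ctrl.read_camera("wrist");S=[]
for i in range(4): S.append(ctrl.state());ctrl.read_camera("wrist")
st=S[-1];st["ee_pos"]=np.mean([s["ee_pos"] for s in S],0);print(st["qpos"].round(2),st["eef_rot"].round(3))
FL=Ro.from_euler('z',np.pi)
R=ori(-3,40)*FL;z=R.as_matrix()[:,2];g=np.array([667,-109.5,52])
go(g+19*z-150*z,R,st);go(g+19*z,R,st);print(z)
P=cloud(r)
for lo,hi in((62,75),(22,31)):
  q=P.reshape(-1,3);q=q[(q[:,2]>lo)&(q[:,2]<hi)&(abs(q[:,0]-667)<60)&(abs(q[:,1]+108)<50)];
  if len(q)>5: print(rect(q),len(q),cv2.minEnclosingCircle(q[:,:2].astype(np.float32)),np.percentile(q[:,2],98))
cv2.imwrite("pics/w7.png",r["image"][:,:,::-1])
E
```

```text
time: 10.98
ee_pos: [585.0, -104.4, 153.6]
eef_rot: [0.032, 0.938, -0.008, 0.346]
force: [0.5, 0.1, -0.6]
grip_width: 61.9
[ 0.17  0.51  0.01  2.28  3.39  0.36 -1.72] [ 0.028  0.937 -0.007  0.347]
ee [ 584.7 -102.3  155.1] -> shift [-1.8 -2.8 -2.7] turn [-0.3  0.6  0.3]
ee [ 584.7 -102.3  155.1] -> shift [  94.5   -7.8 -117.6] turn [-0.3  0.6  0.3]
[ 0.64190669 -0.0336409  -0.76604444]
(array([ 665.7, -110.1]), array([29.8, 30.3]), 46.9) 688 ((666.1361083984375, -109.78121185302734), 15.864727973937988) 69.1185636096421
(array([ 662.7, -110.4]), array([53. , 58.4]), 1.3) 1563 ((666.4638671875, -110.57648468017578), 30.310020446777344) 29.603459118261764
```

View pics/w7.png

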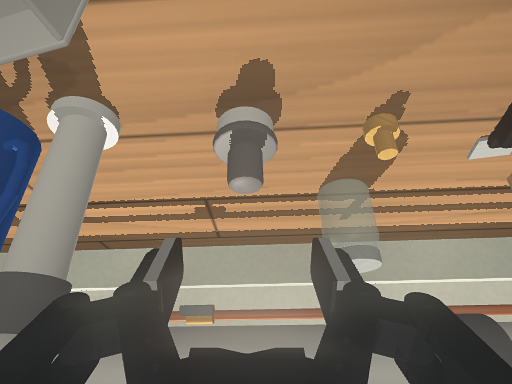

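```bash
python3 -m handwheel '[[62,[22,-3,-28],[0,0.6,0.3]],[62,[44,-6,-55],[0,0.6,0.3]],[62,[64,-8,-79],[0,0.6,0.3]],[62,[80,-8,-100],[0,0.6,0.3]],[62,[90,-8,-112],[0,0.6,0.3]],[62,[94,-8,-117],[0,0.6,0.3]],[62,[94,-8,-117],[0,0.6,0.3]]]'
python3 - <<'E'
from h import *
r=ctrl.read_camera("wrist");S=[]
for i in range(3): S.append(ctrl.state());ctrl.read_camera("wrist")
st=S[-1];st["ee_pos"]=np.mean([s["ee_pos"] for s in S],0);print(st["qpos"].round(2),st["force"].round(1))
FL=Ro.from_euler('z',np.pi)
R=ori(-3,40)*FL;z=R.as_matrix()[:,2];g=np.array([667,-109.5,52]);go(g+19*z,R,st)
cv2.imwrite("pics/w8.png",r["image"][:,:,::-1])
E
```

```text
time: 11.82
ee_pos: [679.4, -109.2, 36.9]
eef_rot: [0.025, 0.94, -0.006, 0.341]
force: [-0.6, -0.5, 0.7]
grip_width: 61.8
[ 0.14  0.81  0.04  2.08  3.36  0.45 -1.7 ] [-0.9  0.2 -0.5]
ee [ 678.7 -110.    38.2] -> shift [ 0.5 -0.2 -0.8] turn [-0.3 -0.   0. ]
```

View pics/w8.png

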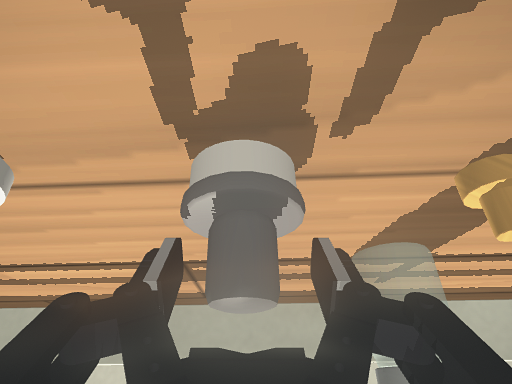

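The knob sits centred between the jaws at (243,265), so I'll close on it and lift out along the slant.

```bash
python3 -m handwheel '[[28,[0,0,0],[0,0,0]],[28,[0,0,0],[0,0,0]],[28,[0,0,0],[0,0,0]],[28,[0,0,0],[0,0,0]],[28,[0,0,0],[0,0,0]],[28,[0,0,0],[0,0,0]],[28,[0,0,5],[0,0,0]],[28,[-5,0,12],[0,0,0]]]' 60
python3 - <<'E'
from h import *
r=ctrl.read_camera("wrist");s=ctrl.read_camera("scene")
cv2.imwrite("pics/w9.png",r["image"][:,:,::-1]);cv2.imwrite("pics/s9.png",cv2.resize(s["image"][100:330,60:380],None,fx=2.4,fy=2.4)[:,:,::-1])
E
```

```text
time: 12.68
ee_pos: [674.1, -110.1, 49.1]
eef_rot: [0.026, 0.94, -0.006, 0.341]
force: [-0.1, 0.3, -1.0]
grip_width: 30.5
```

View pics/w9.png

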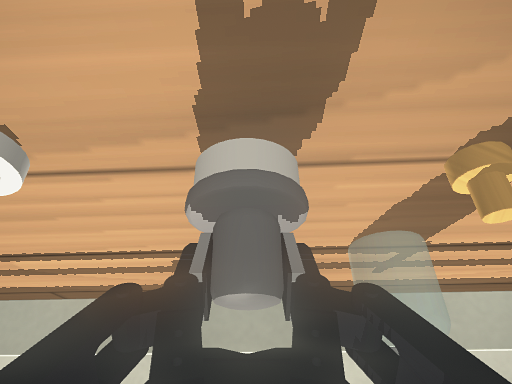

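View pics/s9.png

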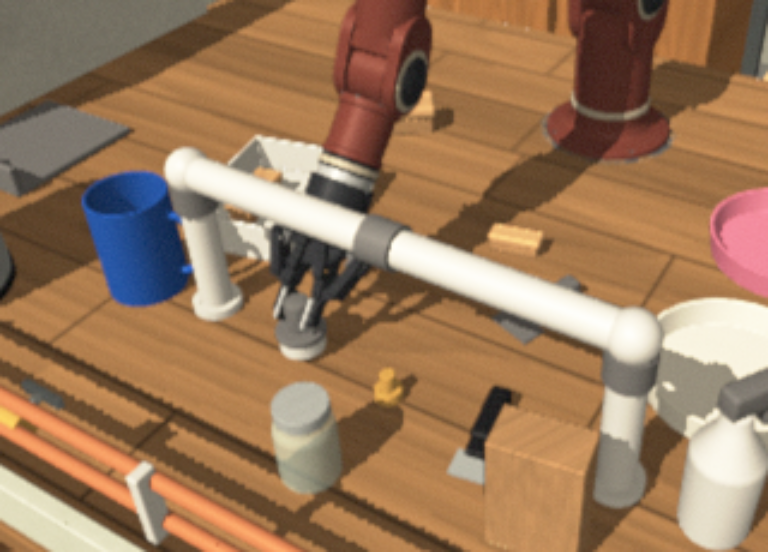

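The palm brush is held upright and has just left the floor, with the gripper clear of the pipe. Next I'll check the route into the tub.

Run:
```python
from h import *
S=[]
for i in range(2): ctrl.read_camera("wrist");S.append(ctrl.state())
st=S[-1];st["ee_pos"]=np.mean([s["ee_pos"] for s in S],0);a=st["qpos"]
R0=Ro.from_quat(st["eef_rot"])
def yaw(d): return Ro.from_euler('z',d,degrees=True)*R0
for tcp,d in (([590,-110,100],0),([540,-160,112],3),([500,-215,115],7),([462,-266,118],11),([462,-266,80],11),([462,-266,42],11)):
    a,c=ik(np.array(tcp),yaw(d),a);print((np.array(tcp)-st["ee_pos"]).round(),d,a.round(2),round(c,4))
```

```text
[-84.   0.  50.] 0 [ 0.17  0.64  0.03  2.29  3.39  0.49 -1.69] 0.0
[-134.  -50.   62.] 3 [ 0.41  0.59 -0.03  2.35  3.63  0.51 -1.7 ] 0.0
[-174. -105.   65.] 7 [ 0.67  0.59 -0.1   2.34  3.96  0.5  -1.76] 0.0
[-212. -156.   68.] 11 [ 0.87  0.59 -0.12  2.29  4.36  0.51 -1.93] 0.0
[-212. -156.   30.] 11 [ 0.83  0.68 -0.06  2.31  4.21  0.59 -1.75] 0.0
[-212. -156.   -8.] 11 [ 0.79  0.78 -0.01  2.32  4.11  0.67 -1.63] 0.0
```

```bash
python3 -m handwheel '[[28,[-22,0,14],[0,0,0]],[28,[-52,0,34],[0,0,0]],[28,[-84,0,52],[0,0,0]],[28,[-109,-25,60],[0,0,2]],[28,[-134,-50,66],[0,0,3]],[28,[-154,-78,67],[0,0,4]],[28,[-174,-105,68],[0,0,5]],[28,[-194,-131,68],[0,0,6]],[28,[-212,-156,68],[0,0,7]],[28,[-212,-156,68],[0,0,7]]]'
python3 - <<'E'
from h import *
S=[]
for i in range(3): r=ctrl.read_camera("wrist");S.append(ctrl.state())
st=S[-1];print(np.mean([s["ee_pos"] for s in S],0).round(1),st["qpos"].round(2),st["eef_rot"].round(3),st["grip_width"])
t=ctrl.read_camera("top")
z=Ro.from_quat(st["eef_rot"]).as_matrix()[:,2];print(z.round(3))
cv2.imwrite("pics/w10.png",r["image"][:,:,::-1]);cv2.imwrite("pics/t10.png",cv2.resize(t["image"][90:300,180:440],None,fx=2.8,fy=2.8)[:,:,::-1])
P=cloud(t).reshape(-1,3);P=P[~np.isnan(P[:,0])];q=P[(P[:,0]>320)&(P[:,0]<600)&(P[:,1]>-460)&(P[:,1]<-200)&(P[:,2]>51)&(P[:,2]<58)];print(rect(q))
E
```

```text
time: 13.72
ee_pos: [455.9, -277.4, 115.8]
eef_rot: [-0.023, 0.941, 0.009, 0.338]
force: [0.7, -0.7, -0.1]
grip_width: 30.6
[ 460.5 -269.6  117. ] [ 0.89  0.59 -0.2   2.33  4.14  0.47 -1.79] [-0.031  0.939  0.014  0.341] 30.72296948036559
[ 0.64   0.048 -0.767]
(array([ 452.5, -311.4]), array([210.4, 191.4]), 11.3)
```

View pics/w10.png

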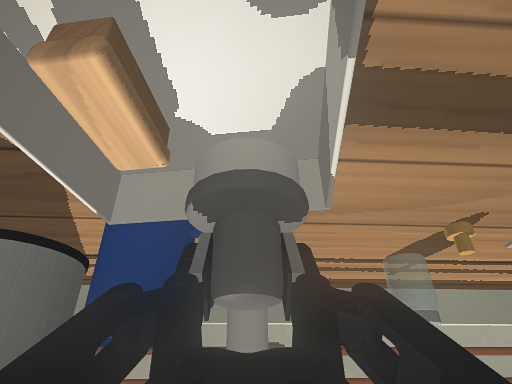

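View pics/t10.png

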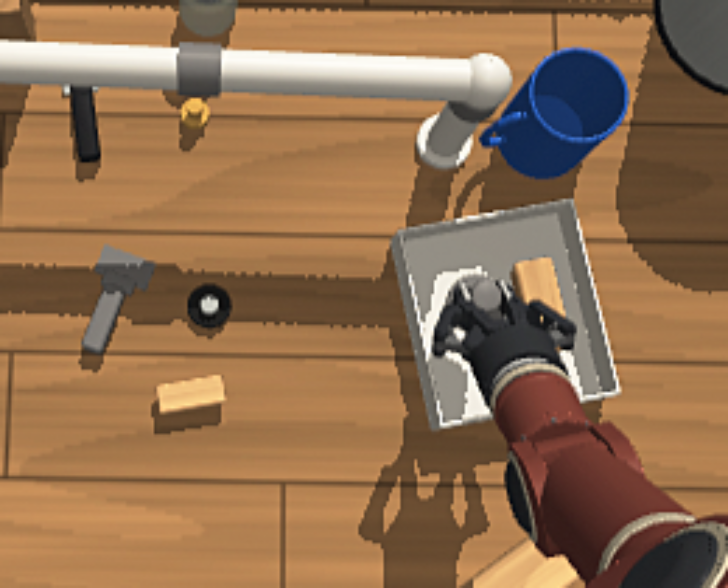

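The brush is over the near half of the tub, clear of the scrub brush and of both walls. I'll lower it.

```bash
python3 -m handwheel '[[28,[0,0,-25],[0,0,0]],[28,[0,0,-48],[0,0,0]],[28,[0,0,-62],[0,0,0]],[28,[0,0,-67],[0,0,0]],[28,[0,0,-67],[0,0,0]]]'
python3 - <<'E'
from h import *
S=[]
for i in range(3): r=ctrl.read_camera("wrist");S.append(ctrl.state())
st=S[-1];print(np.mean([s["ee_pos"] for s in S],0).round(1),st["qpos"].round(2),st["force"].round(1))
P=cloud(r);q=P[285:300,225:270].reshape(-1,3);print("knob top",np.nanmedian(q,0));q=P[190:205,225:270].reshape(-1,3);print("disc",np.nanmedian(q,0),P[170,215:280:20].round())
cv2.imwrite("pics/w11.png",r["image"][:,:,::-1])
E
```

```text
time: 14.33
ee_pos: [462.9, -263.6, 49.1]
eef_rot: [-0.033, 0.94, 0.016, 0.34]
force: [0.6, -0.1, -0.0]
grip_width: 30.5
[ 463.  -264.9   50.7] [ 0.81  0.75 -0.07  2.36  3.96  0.64 -1.56] [ 0.4 -0.4 -0.3]
knob top [ 438.37376382 -266.42048315   78.87666383]
disc [ 430.40856119 -266.70080663   40.95520426] [[ 430. -281.   28.]
 [ 423. -272.   32.]
 [ 423. -264.   32.]
 [ 427. -255.   29.]]
```

View pics/w11.png

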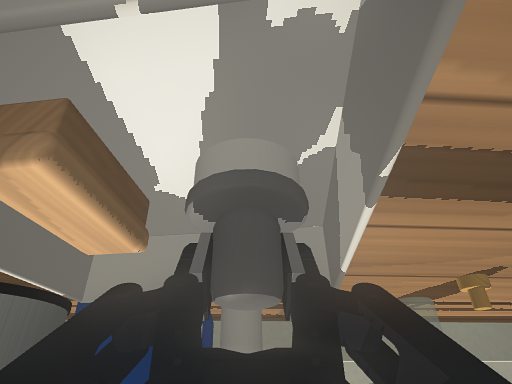

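```bash
python3 -m handwheel '[[28,[0,0,-4],[0,0,0]],[28,[0,0,-7],[0,0,0]],[28,[0,0,-7],[0,0,0]]]'
python3 - <<'E'
from h import *
S=[]
for i in range(2): r=ctrl.read_camera("wrist");S.append(ctrl.state())
st=S[-1];print(np.mean([s["ee_pos"] for s in S],0).round(1),st["force"].round(1))
E
```

```text
time: 14.73
ee_pos: [462.0, -266.5, 43.3]
eef_rot: [-0.032, 0.939, 0.014, 0.341]
force: [-0.6, 0.0, -0.3]
grip_width: 30.6
[ 461.9 -266.5   43.4] [-0.1  0.2 -1.4]
```

```bash
python3 -m handwheel '[[28,[0,0,-1.5],[0,0,0]],[28,[0,0,-1.5],[0,0,0]],[28,[0,0,-1.5],[0,0,0]]]'
python3 - <<'E'
from h import *
S=[]
for i in range(2): r=ctrl.read_camera("wrist");S.append(ctrl.state())
st=S[-1];print(np.mean([s["ee_pos"] for s in S],0).round(1),[s["force"].round(1) for s in S])
P=cloud(r);q=P[285:300,225:270].reshape(-1,3);print("knob top",np.nanmedian(q,0))
E
```

```text
time: 15.08
ee_pos: [462.2, -266.5, 42.4]
eef_rot: [-0.032, 0.939, 0.014, 0.342]
force: [-1.0, -0.3, 3.4]
grip_width: 30.7
[ 462.2 -266.5   42.4] [array([-2.1,  0.2,  4.9]), array([-2.5, -0.1,  4.2])]
knob top [ 437.45937602 -267.86572388   70.37418342]
```

The brush is down on the floor of the tub (about 4 N), so I'll release and back out along the slant.

```bash
python3 -m handwheel '[[46,[0,0,0],[0,0,0]],[46,[0,0,0],[0,0,0]],[46,[0,0,0],[0,0,0]],[46,[0,0,0],[0,0,0]],[46,[-10,-1,12],[0,0,0]],[46,[-26,-2,31],[0,0,0]],[46,[-45,-3,60],[0,0,0]],[46,[-45,-3,100],[0,0,0]],[46,[-45,-3,130],[0,0,0]]]'
python3 - <<'E'
from h import *
r=ctrl.read_camera("wrist");t=ctrl.read_camera("top");st=ctrl.state();print(st["qpos"].round(2),st["ee_pos"].round(1),st["force"].round(1))
cv2.imwrite("pics/w12.png",r["image"][:,:,::-1])
E
```

```text
time: 15.93
ee_pos: [416.0, -268.6, 165.5]
eef_rot: [-0.031, 0.94, 0.016, 0.341]
force: [0.6, 0.7, -0.2]
grip_width: 45.9
[ 1.09  0.46 -0.33  2.35  4.44  0.41 -2.04] [ 418.3 -269.9  168.6] [-0.3 -0.8 -0.2]
```

View pics/w12.png

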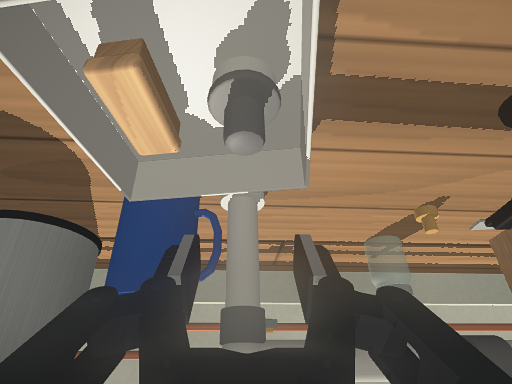

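Both brushes lie flat side by side in the tub: the scrub brush at (130,95) and the palm brush upright at (243,110). Next I'll check the approach for the narrow scraper.

Run:
```python
from h import *
st=ctrl.state();a=st["qpos"];FL=Ro.from_euler('z',np.pi)
R=ori(7,35)*FL;z=R.as_matrix()[:,2]
T=np.array([661,138.5,9]);pre=T-150*z
go(pre,R,st)
P0=st["ee_pos"];R0=Ro.from_quat(st["eef_rot"]);rv=(R*R0.inv()).as_rotvec()
for k in(.25,.5,.75,1): a,c=ik(P0+(pre-P0)*k,Ro.from_rotvec(rv*k)*R0,a);print(a.round(2),round(c,4))
b,c=ik(T,R,a);print("pick",b.round(2),c)
D=np.array([469.5,346,0])
for ph in (15,25,35):
  for s in(32,-32):
    f=np.array([np.cos(np.radians(ph)),np.sin(np.radians(ph)),0]);n=np.array([-f[1],f[0],0])
    tcp=D+s*n-20*f+7*f+np.array([0,0,15]);q=a
    for zz in(120,70,0): q,c=ik(tcp+[0,0,zz],ori(ph,35)*FL,q);print(ph,s,zz,tcp.round(),q.round(2),round(c,4))
```

```text
ee [ 418.3 -269.9  168.6] -> shift [157.3 397.9 -36.7] turn [-0.7  5.3  2.9]
[ 1.12  0.53 -0.78  2.42  3.17  0.25 -0.99] 0.0004
[ 0.92  0.63 -1.01  2.42  2.3   0.47 -0.38] 0.0019
[ 0.59  0.67 -0.99  2.36  2.13  0.64 -0.44] 0.0
[ 0.33  0.73 -0.96  2.22  1.93  0.73 -0.38] 0.0
pick [ 0.26  1.04 -0.86  2.04  2.16  0.81 -0.41] 1.024527305076484e-05
15 32 120 [449. 374.  15.] [-0.26  0.77 -1.02  2.18  1.73  1.01 -0.6 ] 0.0
15 32 70 [449. 374.  15.] [-0.3   0.88 -0.98  2.21  1.87  1.07 -0.71] 0.0
15 32 0 [449. 374.  15.] [-0.33  1.04 -0.92  2.23  2.03  1.15 -0.84] 0.0
15 -32 120 [465. 312.  15.] [-0.11  0.74 -1.03  2.26  1.81  0.95 -0.59] 0.0
15 -32 70 [465. 312.  15.] [-0.15  0.86 -0.99  2.29  1.95  1.03 -0.71] 0.0
15 -32 0 [465. 312.  15.] [-0.2   1.04 -0.93  2.31  2.12  1.15 -0.83] 0.0
25 32 120 [444. 370.  15.] [-0.17  0.76 -1.05  2.23  1.84  0.91 -0.49] 0.0
25 32 70 [444. 370.  15.] [-0.21  0.88 -1.01  2.26  1.98  0.99 -0.61] 0.0
25 32 0 [444. 370.  15.] [-0.25  1.05 -0.95  2.28  2.15  1.11 -0.72] 0.0
25 -32 120 [471. 312.  15.] [-0.01  0.74 -1.05  2.28  1.91  0.83 -0.44] 0.0
25 -32 70 [471. 312.  15.] [-0.05  0.87 -1.02  2.31  2.06  0.94 -0.56] 0.0
25 -32 0 [471. 312.  15.] [-0.09  1.05 -0.96  2.33  2.23  1.07 -0.66] 0.0
35 32 120 [440. 365.  15.] [-0.08  0.76 -1.07  2.26  1.93  0.79 -0.36] 0.0
35 32 70 [440. 365.  15.] [-0.12  0.89 -1.04  2.3   2.08  0.9  -0.47] 0.0
35 32 0 [440. 365.  15.] [-0.16  1.07 -0.99  2.32  2.26  1.04 -0.57] 0.0
35 -32 120 [477. 312.  15.] [ 0.07  0.75 -1.05  2.27  1.98  0.69 -0.27] 0.0
35 -32 70 [477. 312.  15.] [ 0.04  0.89 -1.04  2.3   2.14  0.82 -0.38] 0.0
35 -32 0 [477. 312.  15.] [ 0.01  1.07 -0.99  2.32  2.31  0.97 -0.47] 0.0
```

```bash
python3 -m handwheel '[[60,[35,15,5],[0,0,0]],[60,[65,38,8],[0,0,0]],[60,[95,62,8],[0,1,0]],[60,[110,98,5],[0,1,0]],[60,[120,136,2],[0,2,1]],[60,[130,175,0],[0,2,1]],[60,[137,213,-5],[0,3,1]],[60,[143,250,-10],[0,4,2]],[60,[148,288,-15],[0,4,2]],[60,[152,325,-22],[0,5,3]],[60,[155,362,-30],[-0.7,5.3,3]],[60,[157,398,-36],[-0.7,5.3,3]]]'; python3 -m handwheel '[[60,[0,0,0],[0,0,0]],[60,[0,0,0],[0,0,0]]]'
python3 - <<'E'
from h import *
S=[]
for i in range(3): r=ctrl.read_camera("wrist");S.append(ctrl.state())
st=S[-1];st["ee_pos"]=np.mean([s["ee_pos"] for s in S],0);print(st["qpos"].round(2))
FL=Ro.from_euler('z',np.pi);R=ori(7,35)*FL;z=R.as_matrix()[:,2];T=np.array([661,138.5,9]);go(T-150*z,R,st)
P=cloud(r).reshape(-1,3)
for lo,hi in((18,30),(8,30),(2.5,30)):
  q=P[(P[:,2]>lo)&(P[:,2]<hi)&(abs(P[:,0]-670)<90)&(abs(P[:,1]-140)<40)]
  if len(q)>5: print(lo,rect(q),len(q),q[:,2].max())
cv2.imwrite("pics/w13.png",r["image"][:,:,::-1])
E
```

```text
time: 17.03
ee_pos: [574.2, 132.0, 127.1]
eef_rot: [-0.059, 0.953, 0.021, 0.297]
force: [1.5, -0.8, 0.1]
grip_width: 60.1
time: 17.2
ee_pos: [572.9, 134.7, 126.6]
eef_rot: [-0.062, 0.953, 0.022, 0.296]
force: [0.2, -0.8, -0.1]
grip_width: 60.1
[-0.47  0.55  0.23  2.24  3.21  0.24 -1.83]
ee [573.5 129.1 127.4] -> shift [ 2.1 -1.1  4.5] turn [-0.2 -0.5  0.1]
18 (array([652.3, 137.6]), array([74.3, 24. ]), 9.0) 1467 26.252601814933115
8 (array([652. , 137.6]), array([74.9, 24. ]), 9.0) 1716 26.252601814933115
2.5 (array([673.3, 140.4]), array([117.7,  39.8]), 9.5) 2228 26.252601814933115
```

View pics/w13.png

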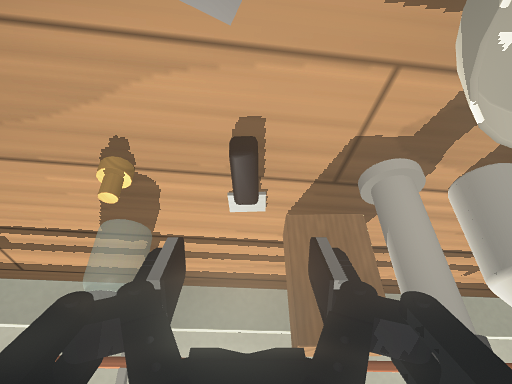

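The black handle is at (244,170), between the jaws. The refined pose is centre (652,138), yaw 9°. Going in under the pipe.

```bash
python3 -m handwheel '[[55,[20,2,-28],[0,-0.5,2.2]],[55,[40,5,-56],[0,-0.5,2.2]],[55,[58,7,-82],[0,-0.5,2.2]],[55,[72,9,-100],[0,-0.5,2.2]],[55,[80,9.5,-110],[0,-0.5,2.2]],[55,[84,10,-115],[0,-0.5,2.2]],[55,[84,10,-115],[0,-0.5,2.2]]]'
python3 - <<'E'
from h import *
S=[]
for i in range(3): r=ctrl.read_camera("wrist");S.append(ctrl.state())
st=S[-1];st["ee_pos"]=np.mean([s["ee_pos"] for s in S],0);print(st["qpos"].round(2),st["force"].round(1))
FL=Ro.from_euler('z',np.pi);R=ori(9.2,35)*FL;go([658.2,138.6,9],R,st)
cv2.imwrite("pics/w14.png",r["image"][:,:,::-1])
E
```

```text
time: 17.93
ee_pos: [658.7, 137.4, 12.8]
eef_rot: [-0.075, 0.951, 0.026, 0.3]
force: [-0.7, 0.3, 0.2]
grip_width: 55.0
[-0.37  0.84  0.16  2.07  3.26  0.38 -1.83] [ 0.5 -0.2  0.4]
ee [658.1 138.5  14.1] -> shift [ 0.1  0.1 -5.1] turn [-0.3  0.1  0. ]
```

View pics/w14.png

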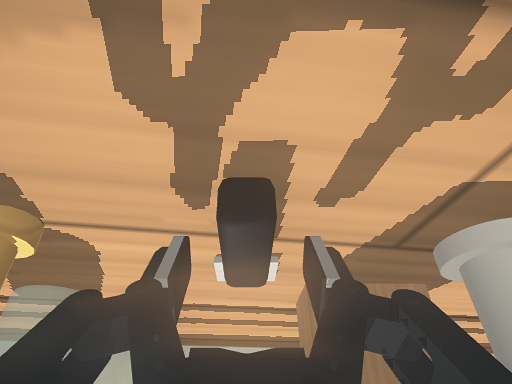

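```bash
python3 -m handwheel '[[45,[0,0,-4],[0,0,0]],[20,[0,0,-4.5],[0,0,0]],[20,[0,0,-4.5],[0,0,0]],[20,[0,0,-4.5],[0,0,0]],[20,[0,0,-4.5],[0,0,0]],[20,[0,0,-4.5],[0,0,0]],[20,[0,0,-4.5],[0,0,0]],[20,[0,0,-4.5],[0,0,0]],[20,[0,0,4],[0,0,0]],[20,[-2,0,14],[0,0,0]]]' 60
python3 - <<'E'
from h import *
S=[]
for i in range(2): r=ctrl.read_camera("wrist");S.append(ctrl.state())
s=ctrl.read_camera("scene")
st=S[-1];print(st["ee_pos"].round(1),st["force"].round(1),st["grip_width"])
cv2.imwrite("pics/w15.png",r["image"][:,:,::-1]);cv2.imwrite("pics/s15.png",cv2.resize(s["image"][150:350,150:400],None,fx=3,fy=3)[:,:,::-1])
E
```

```text
time: 18.92
ee_pos: [655.8, 139.6, 27.0]
eef_rot: [-0.076, 0.951, 0.027, 0.3]
force: [0.4, 0.1, -0.9]
grip_width: 22.5
[657.  139.8  29.4] [ 1.2  0.3 -1.8] 22.625545080888987
```

View pics/w15.png

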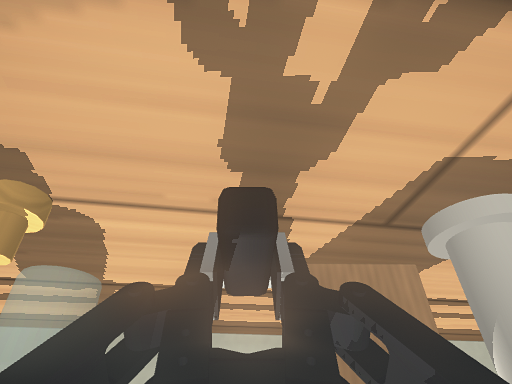

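View pics/s15.png

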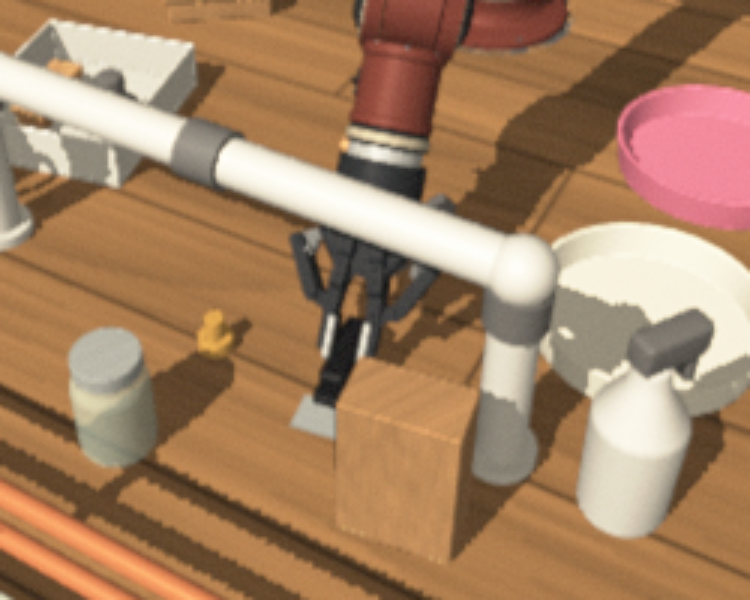

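The scraper is held and off the floor, with its blade clear of the carton. I'll draw it back low under the pipe, then across to the dish.

```bash
python3 -m handwheel '[[20,[-30,-5,12],[0,0,0]],[20,[-65,-9,28],[0,0,0]],[20,[-97,-10,46],[0,0,0]],[20,[-122,-8,58],[0,0,0]],[20,[-140,24,62],[0,0,3]],[20,[-152,60,62],[0,0,6]],[20,[-163,97,62],[0,0,9]],[20,[-175,134,62],[0,0,12]],[20,[-187,171,62],[0,0,16]],[20,[-187,171,62],[0,0,16]],[20,[-187,171,62],[0,0,16]]]'
python3 - <<'E'
from h import *
S=[]
for i in range(3): r=ctrl.read_camera("wrist");S.append(ctrl.state())
t=ctrl.read_camera("top");s=ctrl.read_camera("scene")
st=S[-1];st["ee_pos"]=np.mean([s["ee_pos"] for s in S],0);print(st["ee_pos"].round(1),st["qpos"].round(2),st["force"].round(1),st["grip_width"])
z=Ro.from_quat(st["eef_rot"]).as_matrix()[:,2];print(z.round(3),np.degrees(np.arctan2(z[1],z[0])))
cv2.imwrite("pics/w16.png",r["image"][:,:,::-1]);cv2.imwrite("pics/s16.png",cv2.resize(s["image"][150:350,220:470],None,fx=3,fy=3)[:,:,::-1])
cv2.imwrite("pics/t16.png",cv2.resize(t["image"][90:290,60:310],None,fx=3,fy=3)[:,:,::-1])
E
```

```text
time: 19.98
ee_pos: [468.3, 313.3, 89.3]
eef_rot: [-0.209, 0.93, 0.07, 0.294]
force: [0.2, -0.9, -1.4]
grip_width: 22.9
[469.3 309.8  89.2] [-0.84  0.63  0.2   2.34  3.06  0.41 -1.76] [ 0.5  0.8 -1.3] 22.61976711598123
[ 0.519  0.247 -0.818] 25.453635739878838
```

View pics/s16.png

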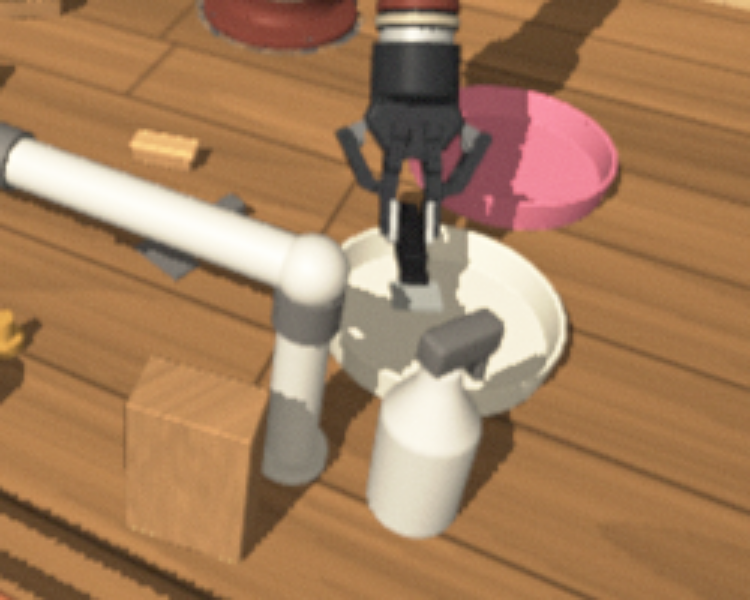

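View pics/t16.png

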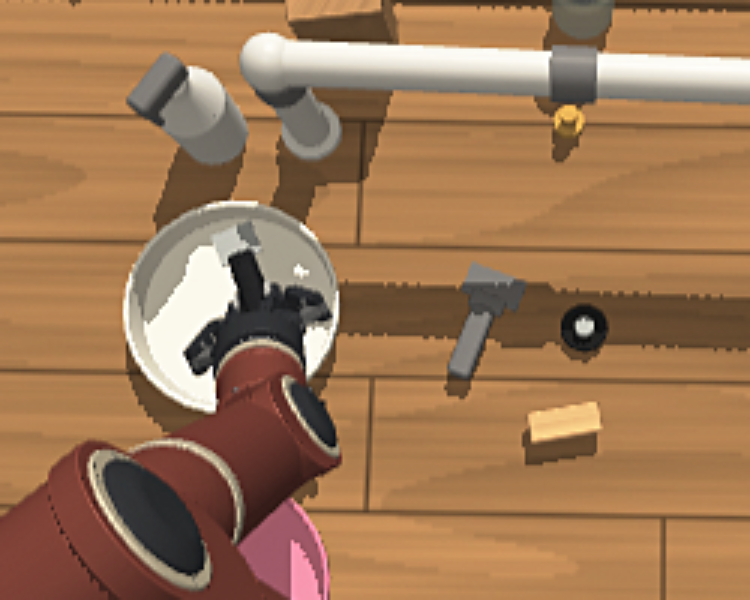

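Run:
```python
from h import *
for n in("top","scene"):
    r=ctrl.read_camera(n);P=cloud(r).reshape(-1,3);P=P[~np.isnan(P[:,0])]
    q=P[(P[:,0]>480)&(P[:,0]<580)&(P[:,1]>290)&(P[:,1]<400)&(P[:,2]>60)&(P[:,2]<120)]
    f=np.array([.903,.430]);n_=np.array([-.43,.903]);d=q[:,:2]-[469.3,309.8]
    u=d@f;v=d@n_
    for a in range(10,90,10):
        m=(u>=a)&(u<a+10)
        if m.sum()>2: print(n,a,m.sum(),"v",v[m].min().round(),v[m].max().round(),"z",np.percentile(q[m,2],[10,50,90]).round(1))
```

```text
top 10 27 v -15.0 9.0 z [ 99.4 103.  106.6]
top 20 31 v -15.0 9.0 z [100.5 102.6 106.6]
top 30 19 v -15.0 7.0 z [ 88.4  92.  102.1]
top 40 42 v -23.0 17.0 z [82.3 86.5 92.4]
top 50 47 v -23.0 17.0 z [81.8 84.1 86.8]
top 60 48 v -23.0 16.0 z [80.1 83.6 86.4]
top 70 20 v -23.0 17.0 z [78.4 81.7 85.7]
scene 10 23 v -13.0 9.0 z [ 95.9 101.9 104.1]
scene 20 34 v -14.0 10.0 z [ 94.6 102.1 104.1]
scene 30 55 v -13.0 10.0 z [ 89.6  95.1 102. ]
scene 40 67 v -20.0 18.0 z [82.2 86.7 91.6]
scene 50 43 v -20.0 19.0 z [81.3 83.2 84.5]
scene 60 48 v -22.0 19.0 z [81.4 83.2 84.8]
scene 70 37 v -21.0 18.0 z [79.6 82.2 84.2]
```

The scraper hangs level and centred over the right half of the dish; its underside is about 79 mm up. I'll lower it.

```bash
python3 -m handwheel '[[20,[0,0,-22],[0,0,0]],[20,[0,0,-44],[0,0,0]],[20,[0,0,-58],[0,0,0]],[20,[0,0,-66],[0,0,0]],[20,[0,0,-70],[0,0,0]],[20,[0,0,-70],[0,0,0]]]'
python3 - <<'E'
from h import *
S=[]
for i in range(3): r=ctrl.read_camera("wrist");S.append(ctrl.state())
st=S[-1];st["ee_pos"]=np.mean([s["ee_pos"] for s in S],0);print(st["ee_pos"].round(1),st["qpos"].round(2),st["force"].round(1),st["grip_width"])
cv2.imwrite("pics/w17.png",r["image"][:,:,::-1])
r=ctrl.read_camera("scene");P=cloud(r).reshape(-1,3);P=P[~np.isnan(P[:,0])]
q=P[(P[:,0]>480)&(P[:,0]<580)&(P[:,1]>290)&(P[:,1]<400)&(P[:,2]>-5)&(P[:,2]<60)]
f=np.array([.903,.430]);n_=np.array([-.43,.903]);d=q[:,:2]-st["ee_pos"][:2]
u=d@f;v=d@n_
for a in range(10,90,10):
        m=(u>=a)&(u<a+10)&(abs(v)<12)
        if m.sum()>2: print(a,m.sum(),"z",np.percentile(q[m,2],[10,50,90]).round(1))
E
```

```text
time: 20.83
ee_pos: [469.4, 310.1, 18.7]
eef_rot: [-0.207, 0.931, 0.068, 0.294]
force: [-0.3, -0.2, -1.9]
grip_width: 23.0
[469.7 310.6  19.9] [-0.81  0.8   0.16  2.36  3.06  0.61 -1.79] [ 0.4 -0.1 -0.5] 22.918137332514494
10 27 z [14.  33.2 35.5]
20 34 z [15.6 33.  34.6]
30 51 z [20.1 24.2 32.8]
40 44 z [13.9 18.  22.1]
50 21 z [11.4 13.6 15.2]
60 26 z [10.7 13.7 15.4]
70 30 z [ 4.1 10.6 15.7]
```

View pics/w17.png

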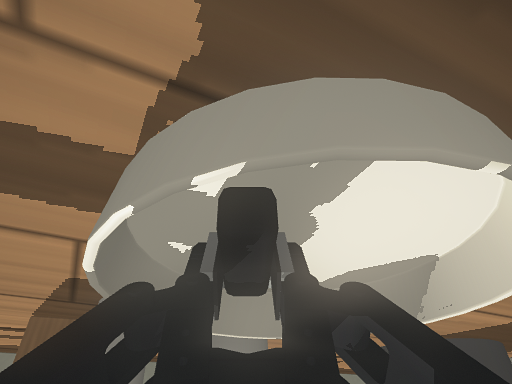

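```bash
python3 -m handwheel '[[20,[0,0,-3],[0,0,0]],[20,[0,0,-4.5],[0,0,0]],[20,[0,0,-4.5],[0,0,0]]]'
python3 - <<'E'
from h import *
for i in range(3): r=ctrl.read_camera("wrist");s=ctrl.state();print(s["ee_pos"].round(1),s["force"].round(1),s["torque"].round(2))
E
```

```text
time: 21.28
ee_pos: [469.3, 310.7, 14.9]
eef_rot: [-0.208, 0.93, 0.069, 0.294]
force: [-0.3, -0.2, -1.5]
grip_width: 22.7
[469.2 310.7  14.9] [ 0.2 -0.8 -1.6] [-0.32  0.71 -0.03]
[469.3 310.6  14.9] [ 0.2 -0.2 -0.5] [-0.34  0.73 -0.05]
[469.3 310.7  14.9] [ 0.5 -0.8 -1.2] [-0.33  0.7   0.04]
```

```bash
python3 -m handwheel '[[20,[0,0,-1],[0,0,0]],[20,[0,0,-1],[0,0,0]],[20,[0,0,-1],[0,0,0]]]';  python3 - <<'E'
from h import *
for i in range(2): r=ctrl.read_camera("wrist");s=ctrl.state();print(s["ee_pos"].round(1),s["force"].round(1),s["torque"].round(2))
E
```

```text
time: 21.68
ee_pos: [469.4, 310.7, 14.4]
eef_rot: [-0.208, 0.93, 0.069, 0.294]
force: [-2.6, -0.6, 4.7]
grip_width: 22.6
[469.4 310.7  14.5] [-2.9 -0.9  5.4] [-0.27  0.39  0.02]
[469.4 310.7  14.4] [-2.7 -2.   6.1] [-0.24  0.39  0.01]
```

It has touched the dish floor (about 6 N), so I'll release and back out.

```bash
python3 -m handwheel '[[38,[0,0,0.5],[0,0,0]],[38,[0,0,0.5],[0,0,0]],[38,[0,0,0.5],[0,0,0]],[38,[0,0,0.5],[0,0,0]],[38,[-8,-4,13],[0,0,0]],[38,[-20,-10,33],[0,0,0]],[38,[-30,-15,65],[0,0,0]],[38,[-30,-15,105],[0,0,0]],[38,[-30,-15,145],[0,0,0]],[38,[-30,-15,180],[0,0,0]]]'
python3 - <<'E'
from h import *
r=ctrl.read_camera("wrist");t=ctrl.read_camera("top");s=ctrl.read_camera("scene");st=ctrl.state();print(st["qpos"].round(2),st["ee_pos"].round(1),st["force"].round(1))
cv2.imwrite("pics/w18.png",r["image"][:,:,::-1])
cv2.imwrite("pics/s18.png",cv2.resize(s["image"][150:350,220:470],None,fx=3,fy=3)[:,:,::-1])
P=cloud(s);import numpy as np;P=P.reshape(-1,3);P=P[~np.isnan(P[:,0])]
q=P[(abs(P[:,0]-470)<75)&(abs(P[:,1]-345)<75)&(P[:,2]>18)&(P[:,2]<33)];print("handle",rect(q),q[:,2].max())
q=P[(abs(P[:,0]-470)<75)&(abs(P[:,1]-345)<75)&(P[:,2]>7.5)&(P[:,2]<35)];print("all",rect(q))
q=P[(abs(P[:,0]-470)<130)&(abs(P[:,1]-345)<130)&(P[:,2]>35)&(P[:,2]<41)];print("rim",rect(q))
E
```

```text
time: 22.62
ee_pos: [438.9, 295.0, 196.0]
eef_rot: [-0.207, 0.931, 0.07, 0.294]
force: [1.0, 0.1, 0.0]
grip_width: 38.1
[-0.95  0.35  0.3   2.33  2.8   0.13 -1.48] [440.3 296.8 197.3] [ 0.  -0.  -0.2]
handle (array([469.5, 344.6]), array([149.7, 149.1]), 89.5) 32.385037631594514
all (array([469.8, 344.9]), array([149.7, 149.4]), 89.8)
rim (array([466.5, 354.4]), array([208.1, 190.7]), 17.6)
```

View pics/w18.png

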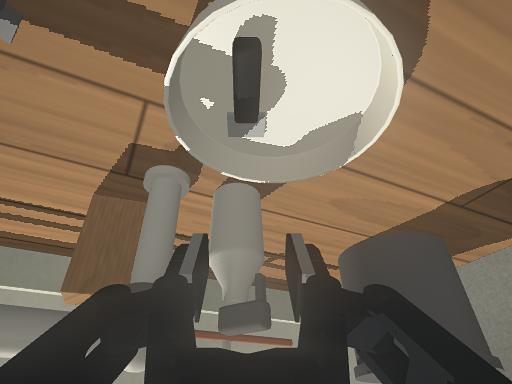

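View pics/s18.png

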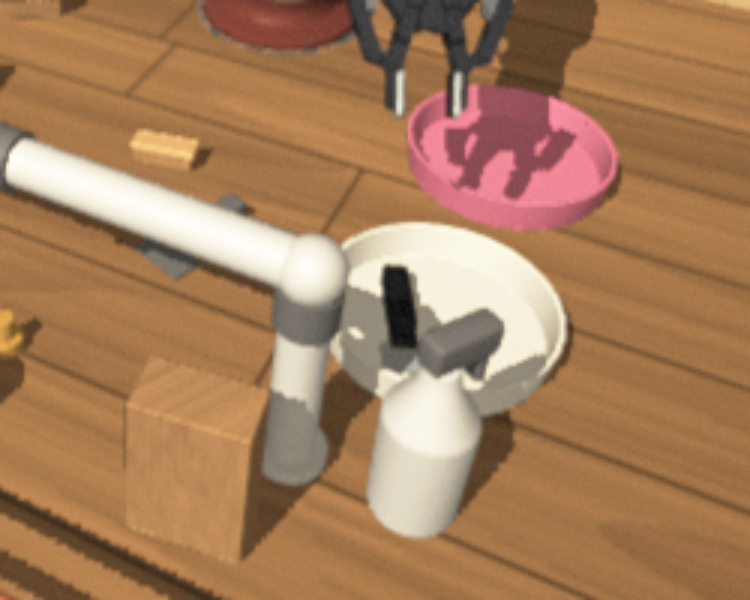

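The narrow scraper lies flat in the right half of the dish, at wrist pixel (247,85). Next I'll turn the wrist back to reach the wide scraper from above.

```bash
cat > wp.py <<'E'
from h import *
import sys,json
def wp(ws,sub=4):
    p=np.load("p.npy");st=ctrl.state();q0=st["qpos"];R0=Ro.from_quat(st["eef_rot"]);P0=st["ee_pos"];off=P0-fk2(q0,p)[0]
    Rp=R0;qa=np.array(q0)
    for w in ws:
        w=np.array(w)
        for k in range(1,sub+1):
            q=qa+(w-qa)*k/sub;T,R=fk2(q,p)
            print((T+off*0).round().astype(int),"shift",(T-P0).round().astype(int).tolist(),"turn",(R*R0.inv()).as_rotvec(degrees=True).round(1).tolist(),"step",round((R*Rp.inv()).magnitude()*57.3,1));Rp=R
        qa=w
E
python3 - <<'E'
from wp import *
wp([[-.75,.33,.15,2.3,2.2,.35,-1.5],[-.6,.3,0,2.25,1.5,.5,-1.6],[-.45,.3,0,2.25,.8,.5,-1.8],[-.3,.38,0,2.2,0,.5,-2.15]])
E
```

```text
[466 286 208] shift [26, -11, 10] turn [5.5, -0.9, -9.0] step 10.6
[487 272 219] shift [47, -25, 22] turn [10.6, -1.9, -18.1] step 10.6
[507 252 229] shift [66, -45, 32] turn [15.3, -3.0, -27.5] step 10.5
[522 227 237] shift [82, -70, 40] turn [19.5, -4.0, -37.1] step 10.5
[529 207 243] shift [89, -90, 46] turn [24.9, -3.6, -48.0] step 12.2
[531 186 246] shift [91, -111, 48] turn [29.9, -3.0, -59.0] step 12.1
[528 165 246] shift [88, -132, 48] turn [34.6, -2.2, -70.1] step 12.1
[520 146 243] shift [80, -151, 46] turn [38.8, -1.1, -81.3] step 12.0
[505 118 229] shift [64, -179, 31] turn [43.1, 1.3, -95.0] step 14.5
[487  96 215] shift [46, -201, 17] turn [47.5, 3.5, -108.7] step 14.5
[467  80 202] shift [27, -217, 5] turn [51.9, 5.5, -122.4] step 14.5
[447  70 191] shift [7, -227, -7] turn [56.3, 7.4, -136.1] step 14.5
[431  70 175] shift [-9, -227, -23] turn [61.8, 9.2, -153.2] step 17.9
[418  76 161] shift [-23, -221, -36] turn [-64.6, -10.0, 164.1] step 18.0
[409  87 151] shift [-31, -210, -46] turn [-56.7, -8.6, 148.0] step 18.0
[406 101 144] shift [-34, -196, -54] turn [-48.9, -6.9, 131.8] step 18.0
```

```bash
python3 -m handwheel '[[60,[17,-7,7],[3.6,-0.6,-6]],[60,[33,-15,15],[7.2,-1.2,-12]],[60,[47,-25,22],[10.6,-1.9,-18]],[60,[60,-38,29],[14,-2.6,-24.5]],[60,[71,-52,34],[16.8,-3.3,-31]],[60,[82,-70,40],[19.5,-4,-37]],[60,[86,-82,44],[22.5,-3.8,-43]],[60,[89,-93,46],[25.5,-3.6,-49]],[60,[90,-105,47],[28,-3.2,-55]],[60,[91,-111,48],[30,-3,-59]],[60,[91,-111,48],[30,-3,-59]]]'
python3 - <<'E'
from wp import *
print(ctrl.state()["qpos"].round(2))
wp([[-.6,.3,0,2.25,1.5,.5,-1.6],[-.45,.3,0,2.25,.8,.5,-1.8],[-.3,.38,0,2.2,0,.5,-2.15]],3)
E
```

```text
time: 23.68
ee_pos: [529.8, 183.6, 240.1]
eef_rot: [0.351, 0.856, 0.137, 0.354]
force: [-0.2, 0.1, -0.1]
grip_width: 60.0
[-1.    0.36  0.54  2.29  2.15  0.25 -1.85]
[540 170 243] shift [10, -13, 3] turn [4.4, -0.6, -6.8] step 8.1
[535 158 244] shift [5, -25, 4] turn [7.9, -0.1, -14.1] step 8.1
[520 146 243] shift [-10, -38, 3] turn [10.6, 1.8, -21.5] step 8.1
[499 110 224] shift [-31, -74, -16] turn [18.8, 5.2, -38.6] step 19.3
[474  85 206] shift [-56, -99, -34] turn [26.9, 8.2, -55.9] step 19.3
[447  70 191] shift [-83, -114, -50] turn [35.1, 10.6, -73.3] step 19.3
[426  71 170] shift [-104, -112, -70] turn [44.9, 12.5, -95.0] step 23.9
[411  83 154] shift [-118, -101, -86] turn [54.1, 13.6, -117.1] step 24.0
[406 101 144] shift [-124, -83, -96] turn [62.7, 13.9, -139.6] step 24.0
```

```bash
python3 -m handwheel '[[60,[2,-14,2],[4,-0.4,-7]],[60,[0,-26,3],[7.9,0,-14]],[60,[-10,-38,3],[10.6,1.8,-21.5]],[60,[-18,-50,-4],[13.5,3,-27]],[60,[-25,-62,-10],[16,4,-33]],[60,[-31,-74,-16],[18.8,5.2,-38.6]],[60,[-40,-83,-22],[21.5,6.2,-44.5]],[60,[-48,-91,-28],[24.2,7.2,-50]],[60,[-56,-99,-34],[27,8.2,-56]],[60,[-65,-104,-39],[29.7,9,-62]],[60,[-74,-109,-45],[32.4,9.8,-68]],[60,[-83,-114,-50],[35,10.6,-73]]]'
python3 - <<'E'
from wp import *
ctrl.read_camera("top");st=ctrl.state();print(st["qpos"].round(2))
wp([[-.45,.3,0,2.25,.8,.5,-1.8],[-.3,.38,0,2.2,0,.5,-2.15]],4)
R=ori(-20.5,0);
go([444,110,110],R,st)
E
```

```text
time: 24.68
ee_pos: [445.9, 70.4, 190.3]
eef_rot: [0.871, 0.444, 0.107, 0.182]
force: [0.2, -0.7, -0.6]
grip_width: 60.1
[-0.81  0.33  0.48  2.28  0.56  0.37 -1.51]
[446  62 186] shift [1, -6, -5] turn [0.2, 0.7, -0.3] step 0.7
[445  65 185] shift [0, -4, -5] turn [0.4, 0.9, -0.5] step 0.4
[445  67 187] shift [0, -1, -3] turn [0.6, 0.7, -0.8] step 0.4
[447  70 191] shift [2, 2, 0] turn [0.8, 0.1, -1.0] step 0.7
[431  70 175] shift [-14, 2, -16] turn [7.9, 2.0, -17.4] step 17.9
[418  76 161] shift [-27, 8, -29] turn [14.6, 3.9, -34.0] step 18.0
[409  87 151] shift [-36, 18, -39] turn [20.9, 5.7, -50.8] step 18.0
[406 101 144] shift [-39, 32, -46] turn [26.9, 7.5, -67.7] step 18.0
ee [445.   68.3 190.2] -> shift [ -1.   41.7 -80.2] turn [ 24.5   8.9 -72.9]
```

```bash
python3 -m handwheel '[[60,[-8,2,-6],[3,0.9,-7]],[60,[-14,4,-14],[5.5,1.7,-13.5]],[60,[-18,7,-22],[8,2.5,-20]],[60,[-20,12,-30],[10.5,3.3,-27]],[60,[-20,17,-38],[13,4.2,-34]],[60,[-18,22,-46],[15.3,5.1,-41]],[60,[-14,27,-52],[17.6,6,-48]],[60,[-10,32,-58],[19.8,6.9,-55]],[60,[-5,37,-64],[22,7.8,-62]],[60,[-1,42,-70],[23.3,8.4,-68]],[60,[-1,42,-70],[24.5,8.9,-73]],[60,[-1,42,-70],[24.5,8.9,-73]]]'
python3 - <<'E'
from h import *
S=[]
for i in range(3): r=ctrl.read_camera("wrist");S.append(ctrl.state())
st=S[-1];st["ee_pos"]=np.mean([s["ee_pos"] for s in S],0);print(st["qpos"].round(2),st["force"].round(1))
P=cloud(r).reshape(-1,3)
for lo,hi in((18,30),(8,30),(2.5,30)):
  q=P[(P[:,2]>lo)&(P[:,2]<hi)&(abs(P[:,0]-460)<85)&(abs(P[:,1]-105)<60)]
  if len(q)>5: print(lo,rect(q),len(q),q[:,2].max())
go([444,110,110],ori(-20.5,0),st)
cv2.imwrite("pics/w19.png",r["image"][:,:,::-1])
E
```

```text
time: 25.73
ee_pos: [446.2, 111.1, 120.5]
eef_rot: [0.985, -0.175, 0.002, 0.005]
force: [-0.1, 0.3, -0.3]
grip_width: 60.3
[-0.53  0.51  0.33  2.09 -0.27  0.58 -1.93] [-0.   0.1  0.3]
18 (array([443. , 111.2]), array([24. , 73.6]), 69.9) 2608 26.56948148903362
8 (array([449.4, 108.3]), array([35.6, 87.8]), 71.6) 3557 26.56948148903362
2.5 (array([464.2, 103.2]), array([156.5, 118.5]), 2.4) 6398 26.56948148903362
ee [445.5 112.  121. ] -> shift [ -1.5  -2.  -11. ] turn [ 0.5  0.2 -0.6]
```

View pics/w19.png

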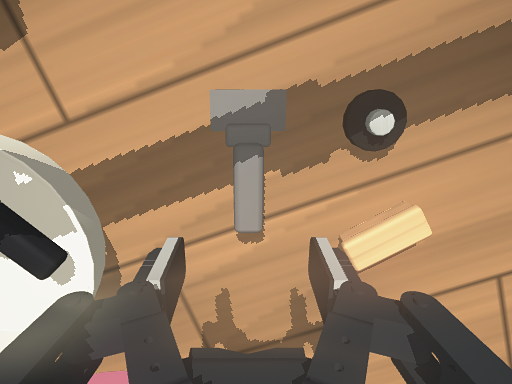

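The wide scraper's handle is at (248,188) between the jaws: centre (443,111), yaw −20°. I'll descend, grip and lift.

```bash
python3 -m handwheel '[[50,[0,-1,-40],[0.5,0,0]],[50,[0,-2,-80],[0.5,0,0]],[50,[0,-2,-106],[0.5,0,0]],[50,[0,-2,-115],[0.5,0,0]],[50,[0,-2,-116],[0.5,0,0]],[20,[0,-2,-116],[0.5,0,0]],[20,[0,-2,-116],[0.5,0,0]],[20,[0,-2,-116],[0.5,0,0]],[20,[0,-2,-116],[0.5,0,0]],[20,[0,-2,-116],[0.5,0,0]],[20,[0,-2,-116],[0.5,0,0]]]' 60; python3 -m handwheel '[[20,[0,0,10],[0,0,0]],[20,[0,0,45],[0,0,0]],[20,[0,0,85],[0,0,0]],[20,[0,0,110],[0,0,0]],[20,[0,0,110],[0,0,0]]]'
python3 - <<'E'
from h import *
S=[]
for i in range(3): r=ctrl.read_camera("wrist");S.append(ctrl.state())
st=S[-1];st["ee_pos"]=np.mean([s["ee_pos"] for s in S],0);print(st["ee_pos"].round(1),st["eef_rot"].round(3),st["qpos"].round(2),st["force"].round(1),st["grip_width"])
cv2.imwrite("pics/w20.png",r["image"][:,:,::-1])
P=cloud(r);q=P[150:240,236:262].reshape(-1,3);print(np.nanmedian(q,0))
E
```

```text
time: 26.8
ee_pos: [447.4, 111.0, 7.5]
eef_rot: [0.985, -0.174, 0.004, -0.002]
force: [-0.8, -0.4, 8.9]
grip_width: 22.8
time: 27.22
ee_pos: [449.7, 111.4, 121.0]
eef_rot: [0.985, -0.175, 0.008, -0.003]
force: [0.7, -0.2, 0.1]
grip_width: 22.7
[446.9 111.1 117.4] [ 0.985 -0.174  0.002 -0.001] [-0.52  0.52  0.33  2.1  -0.3   0.56 -1.9 ] [-0.4 -0.6 -1.2] 22.639483544154803
[477.05328405  99.58353826 128.40074011]
```

View pics/w20.png

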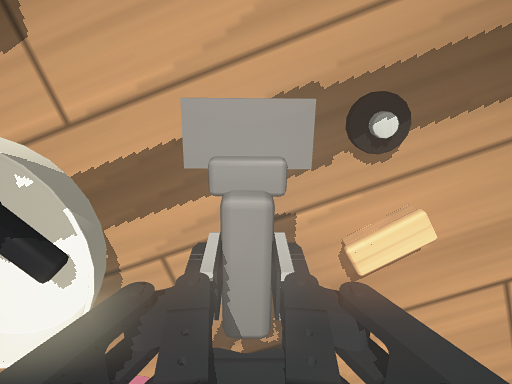

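```bash
python3 -m handwheel '[[20,[0,42,10],[0,0,7]],[20,[0,84,10],[0,0,14]],[20,[-1,125,10],[0,0,21]],[20,[-2,165,10],[0,0,28]],[20,[-3,205,10],[0,0,35]],[20,[-4,235,10],[0,0,42]],[20,[-5,254,10],[0,0,45.6]],[20,[-5,254,10],[0,0,45.6]],[20,[-5,254,10],[0,0,45.6]]]'
python3 - <<'E'
from h import *
S=[]
for i in range(3): r=ctrl.read_camera("wrist");S.append(ctrl.state())
st=S[-1];st["ee_pos"]=np.mean([s["ee_pos"] for s in S],0);print(st["ee_pos"].round(1),st["eef_rot"].round(3),st["qpos"].round(2),st["force"].round(1),st["grip_width"])
cv2.imwrite("pics/w21.png",r["image"][:,:,::-1])
P=cloud(r).reshape(-1,3);P=P[~np.isnan(P[:,0])]
D=np.array([469.5,346]);f=np.array([.903,.43]);n=np.array([-.43,.903])
u=(P[:,:2]-D)@f;v=(P[:,:2]-D)@n
m=(np.hypot(u,v)<80)&(P[:,2]>18)&(P[:,2]<34);
if m.sum()>5:print("narrow handle u",np.percentile(u[m],[2,98]),"v",np.percentile(v[m],[2,98]),m.sum())
m=(P[:,2]>90)&(P[:,2]<160);
for a in range(-50,90,10):
    k=m&(u>=a)&(u<a+10)&(abs(v-29)<36)
    if k.sum()>5: print(a,"v",v[k].min().round(),v[k].max().round(),"z",np.median(P[k,2]).round(1))
m=(P[:,2]>35)&(P[:,2]<41)&(np.hypot(u,v)<125);print("rim circ",cv2.minEnclosingCircle(P[m,:2].astype(np.float32)))
E
```

```text
time: 28.12
ee_pos: [439.7, 364.9, 123.7]
eef_rot: [0.975, 0.221, -0.0, -0.001]
force: [0.0, -1.2, -0.8]
grip_width: 22.3
[441.  362.5 124.5] [ 0.976  0.219  0.001 -0.001] [-0.81  0.62  0.14  1.78 -0.12  0.74 -1.74] [-0.6 -0.6 -1.3] 22.744764046621064
narrow handle u [-53.06843446  21.53895014] v [-42.44406922 -19.86977887] 2743
-50 v 15.0 39.0 z 141.2
-40 v 15.0 39.0 z 141.2
-30 v 16.0 38.0 z 141.3
-20 v 2.0 52.0 z 141.5
-10 v 9.0 46.0 z 141.4
0 v 15.0 39.0 z 140.8
10 v 9.0 45.0 z 129.7
20 v -3.0 57.0 z 127.0
30 v -4.0 57.0 z 121.0
40 v -4.0 57.0 z 121.0
50 v -4.0 57.0 z 120.9
rim circ ((470.1299133300781, 344.9558410644531), 106.09037780761719)
```

View pics/w21.png

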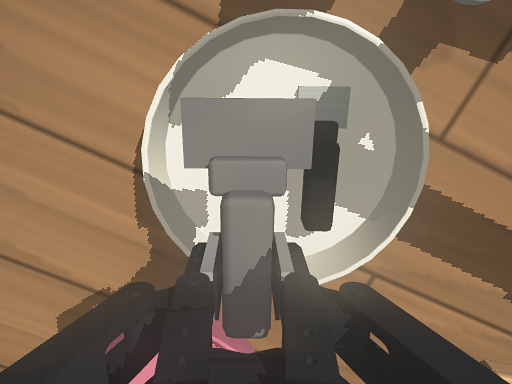

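The wide scraper is level and parallel to the narrow one. I'll shift 4 mm further left for a wider gap and lower it.

```bash
python3 -m handwheel '[[20,[-1,2,-35],[0,0,0]],[20,[-2,4,-70],[0,0,0]],[20,[-2,4,-93],[0,0,0]],[20,[-2,4,-103],[0,0,0]],[20,[-2,4,-107],[0,0,0]],[20,[-2,4,-107],[0,0,0]]]'
python3 - <<'E'
from h import *
S=[]
for i in range(2): r=ctrl.read_camera("wrist");S.append(ctrl.state())
st=S[-1];st["ee_pos"]=np.mean([s["ee_pos"] for s in S],0);print(st["ee_pos"].round(1),st["force"].round(1),st["grip_width"])
P=cloud(r);print(np.nanmedian(P[200:240,236:262].reshape(-1,3),0))
cv2.imwrite("pics/w22.png",r["image"][:,:,::-1])
E
```

```text
time: 28.77
ee_pos: [439.7, 367.5, 18.6]
eef_rot: [0.976, 0.22, 0.002, -0.001]
force: [0.3, 0.7, 0.0]
grip_width: 22.9
[440.4 368.6  20. ] [ 0.4  1.2 -0.5] 22.45129086782082
[461.96668474 377.501219    36.35242754]
```

View pics/w22.png

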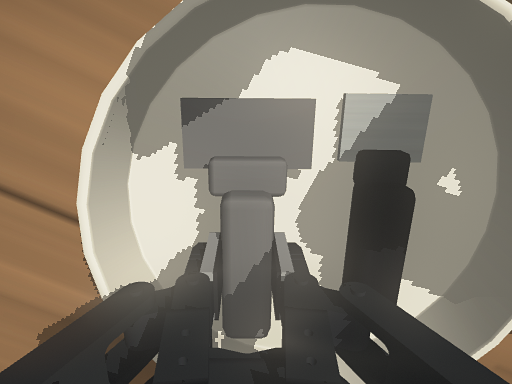

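Its top reads 36 mm against the 29 mm expected, so it has 6–7 mm still to go.

```bash
python3 -m handwheel '[[20,[0,0,-4],[0,0,0]],[20,[0,0,-6],[0,0,0]],[20,[0,0,-6],[0,0,0]]]'
python3 - <<'E'
from h import *
for i in range(2): r=ctrl.read_camera("wrist");s=ctrl.state();print(s["ee_pos"].round(1),s["force"].round(1))
P=cloud(r);print(np.nanmedian(P[200:240,236:262].reshape(-1,3),0))
E
```

```text
time: 29.12
ee_pos: [439.4, 368.7, 13.3]
eef_rot: [0.975, 0.22, 0.002, -0.002]
force: [-0.1, 0.2, -0.9]
grip_width: 22.9
[439.4 368.8  13.3] [ 0.5  0.9 -0.9]
[439.4 368.8  13.3] [-0.2  0.3 -0.3]
[461.04581059 378.02010711  29.90912041]
```

```bash
python3 -m handwheel '[[20,[0,0,-1],[0,0,0]],[20,[0,0,-1.2],[0,0,0]],[20,[0,0,-1.2],[0,0,0]]]'
python3 - <<'E'
from h import *
for i in range(2): r=ctrl.read_camera("wrist");s=ctrl.state();print(s["ee_pos"].round(1),s["force"].round(1))
E
```

```text
time: 29.47
ee_pos: [439.5, 368.9, 12.6]
eef_rot: [0.975, 0.22, 0.002, -0.002]
force: [-1.7, -0.8, 5.6]
grip_width: 22.1
[439.5 368.9  12.6] [-0.9 -0.9  5.1]
[439.5 368.9  12.6] [-1.1 -1.1  6.1]
```

It is in contact. I'll release, rise and check everything.

```bash
python3 -m handwheel '[[38,[0,0,0.5],[0,0,0]],[38,[0,0,0.5],[0,0,0]],[38,[0,0,0.5],[0,0,0]],[38,[0,0,0.5],[0,0,0]],[38,[0,0,10],[0,0,0]],[38,[0,0,45],[0,0,0]],[38,[0,0,85],[0,0,0]],[38,[-30,-15,125],[0,0,0]],[38,[-60,-45,160],[0,0,0]],[38,[-75,-80,190],[0,0,0]],[38,[-75,-110,210],[0,0,0]],[38,[-75,-110,210],[0,0,0]]]'
python3 - <<'E'
from h import *
r=ctrl.read_camera("wrist");t=ctrl.read_camera("top");s=ctrl.read_camera("scene");st=ctrl.state();print(st["ee_pos"].round(1),st["force"].round(1),np.abs(st["joint_velocities"]).max())
cv2.imwrite("pics/w23.png",r["image"][:,:,::-1])
cv2.imwrite("pics/s23.png",cv2.resize(s["image"][130:340,80:430],None,fx=2.28,fy=2.28)[:,:,::-1])
cv2.imwrite("pics/t23.png",cv2.resize(t["image"][60:290,90:420],None,fx=2.4,fy=2.4)[:,:,::-1])
P=cloud(t).reshape(-1,3);P=P[~np.isnan(P[:,0])]
def b(n,x0,x1,y0,y1,z0,z1):
    q=P[(P[:,0]>x0)&(P[:,0]<x1)&(P[:,1]>y0)&(P[:,1]<y1)&(P[:,2]>z0)&(P[:,2]<z1)]
    if len(q)>4: print(n,len(q),*rect(q),q[:,2].max().round(1))
b("tubrim",320,600,-460,-200,50,60);b("dishrim",350,600,230,460,33,42)
b("scrub",380,530,-400,-320,34,48);b("palmknob",400,480,-300,-240,60,80)
b("plug",430,490,-30,30,10,30);b("narrow",430,530,270,330,20,32);b("wide",400,500,340,390,20,32)
E
```

```text
time: 30.57
ee_pos: [363.5, 255.6, 224.8]
eef_rot: [0.976, 0.22, 0.003, -0.002]
force: [1.2, 0.3, 0.2]
grip_width: 37.9
[364.8 257.9 223.5] [-1.1  0.6  0.3] 0.06482280832513794
tubrim 418 [ 452.3 -311.1] [210.4 191.1] 11.5 59.9
dishrim 218 [498.7 327.2] [207.1 144.7] 54.9 42.0
scrub 495 [ 468.5 -365.5] [109.9  71.5] 10.3 47.4
palmknob 100 [ 449.8 -266. ] [29.8 29.8] 84.3 78.7
plug 164 [459.6  -1.3] [43.4 45.1] 34.3 26.4
narrow 161 [472.1 310.5] [84.3 23.9] 24.8 32.0
```

View pics/t23.png

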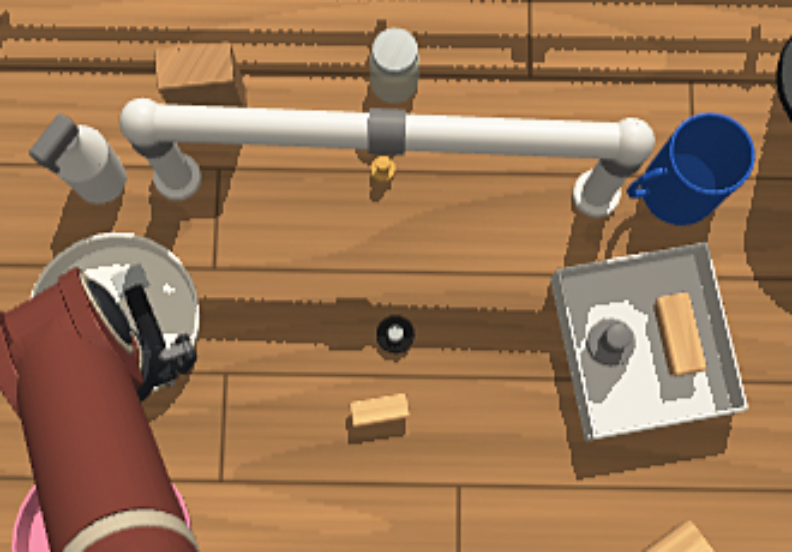

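View pics/s23.png

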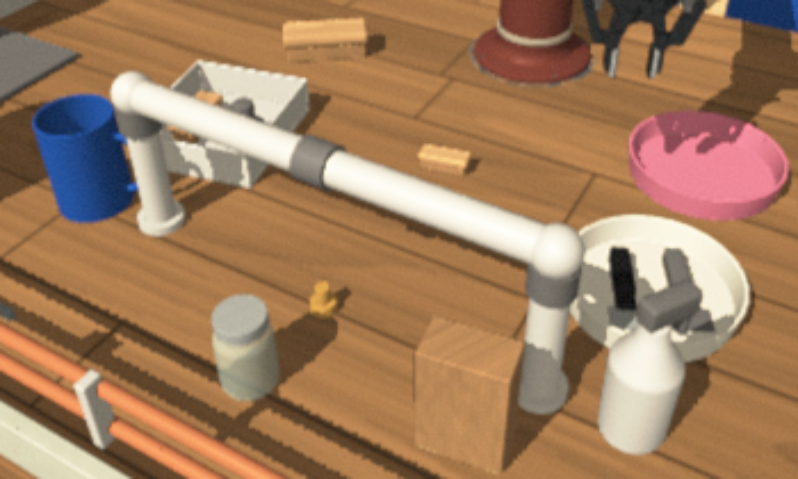

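View pics/w23.png

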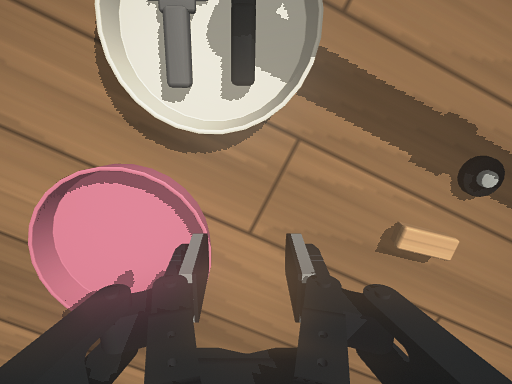

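All four look placed. I'll clear the arm sideways for one unobstructed look at the dish.

```bash
python3 -m handwheel '[[38,[10,-40,10],[0,0,0]],[38,[20,-80,20],[0,0,0]],[38,[30,-120,20],[0,0,0]],[38,[40,-160,20],[0,0,0]],[38,[50,-200,20],[0,0,0]],[38,[60,-240,20],[0,0,0]],[38,[60,-240,20],[0,0,0]],[38,[60,-240,20],[0,0,0]]]'
python3 - <<'E'
from h import *
t=ctrl.read_camera("top");st=ctrl.state();print(st["qpos"].round(2),st["force"].round(1))
cv2.imwrite("pics/t24.png",cv2.resize(t["image"][140:240,90:190],None,fx=5.5,fy=5.5,interpolation=cv2.INTER_CUBIC)[:,:,::-1])
P=cloud(t).reshape(-1,3);P=P[~np.isnan(P[:,0])]
D=np.array([470,345.5]);f=np.array([.903,.43]);n=np.array([-.43,.903]);u=(P[:,:2]-D)@f;v=(P[:,:2]-D)@n
for nm,c in(("narrow",-31),("wide",31)):
  for a in range(-60,70,10):
    k=(u>=a)&(u<a+10)&(abs(v-c)<8)&(P[:,2]<60)
    print(nm,a,np.median(P[k,2]).round(1),end="; ")
  print()
q=P[(P[:,2]>33)&(P[:,2]<42)&(np.hypot(u,v)<125)&(np.hypot(u,v)>90)];print("rim",cv2.minEnclosingCircle(q[:,:2].astype(np.float32)),rect(q))
E
```

```text
time: 31.38
ee_pos: [425.1, 16.9, 241.0]
eef_rot: [0.976, 0.218, 0.001, -0.001]
force: [-0.0, 1.2, -0.3]
grip_width: 37.8
[-0.32  0.26  0.29  2.02 -0.1   0.87 -1.1 ] [ 0.   1.  -0.7]
narrow -60 24.9; narrow -50 29.2; narrow -40 29.9; narrow -30 28.2; narrow -20 29.2; narrow -10 28.1; narrow 0 27.6; narrow 10 28.4; narrow 20 17.7; narrow 30 10.9; narrow 40 8.2; narrow 50 8.4; narrow 60 4.3; 
wide -60 25.4; wide -50 28.4; wide -40 28.9; wide -30 28.1; wide -20 29.1; wide -10 29.3; wide 0 29.5; wide 10 26.5; wide 20 16.2; wide 30 7.6; wide 40 9.1; wide 50 6.5; wide 60 4.6; 
rim ((470.6797180175781, 344.87164306640625), 106.11138916015625) (array([471. , 344.9]), array([207.8, 209. ]), 1.4)
```

View pics/t24.png

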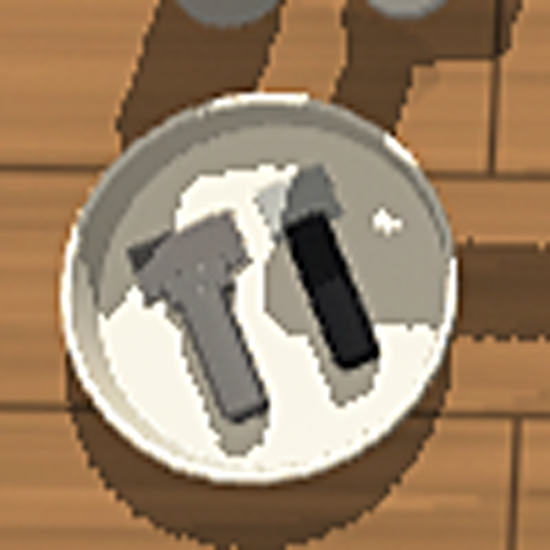

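Both scrapers lie flat side by side with a gap, the wide one at (205,310) and the narrow one at (325,275). The dish and tub have not moved, so I'll hand in.

Run:
```python
from workcell import ctrl
print(ctrl.hand_in())
```

```text
the job is handed in; nothing more can be done
None
```

All four tools are sorted and the job is handed in at about 31.4 s of the 72 s limit. The middle-sized scrub brush and the palm brush are in the tub. The narrow and wide scrapers are in the white dish, and the pink dish was left alone. I took the palm brush and the narrow scraper from under the pipe with the gripper tilted about 40° and 35°.

- **Tools:** The last pictures show each pair lying side by side with a gap, the same way up as before. Depth readings put both scrapers' handle tops at about 29 mm and blades at about 8 mm, which is flat on the dish floor.
- **Containers and plug:** The tub rim, the dish rim and the plug measure within about 1 mm of where they started. The other bystanders I checked only by eye, and they look unmoved.
- **Pipe and forces:** No reading or picture showed contact with the pipe. The largest wrist force I read was about 9 N, though I only sampled it at the end of moves.
- **Failed or unclear checks:** The last top-view depth check of the scrub brush picked up part of the tub wall, so its exact position is confirmed only by picture. One dish-rim fit was partly hidden by the arm, but a repeat with the arm clear agreed with the start.

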